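Move a push-fit stop end from one coolant tube to the other

ROBOT

A 7-joint arm with a two-finger parallel gripper is mounted at the origin on the work surface. World frame = base frame: x ahead of the robot, y to its left, z up, the work surface at z = 0. Lengths are in m, angles in rad, forces in N, time in s.
With the tool pointing down it reaches from about 0.4 to 0.85 m from the base axis. Payload 10.4 kg.
Tool frame: the origin (TCP) lies at the very end of the fingers, on their centre line; the grasp point (between the pads) lies 19 mm behind it; z points along the fingers, x is the direction in which the jaws open and shut, and the axes are right-handed (so a half turn about z gives the same grasp; the last joint's range is limited). The gripper opens to 87 mm and grips with 3 to 60 N. Pads are 19 mm wide; open, the fingers measure 117 mm over their backs; the gripper's body (75 mm by 190 mm) begins 51 mm behind the grasp point.
Start: joints at [-1.304, 0.332, -0.065, 1.46, 0.022, 1.35, -0.088], TCP at [0.179, 0.599, 0.223] pointing down, gripper open.
Joint ranges: [-2.6, 2.6], [-0.5, 2.12], [-1.47, 1.34], [0.16, 2.42], [-1.27, 4.41], [0.06, 2.06], [-2.6, 2.6]. Speed limits (rad/s): [2.22, 2.22, 2.79, 2.79, 3.14, 3.14, 3.14].

INTERFACE

Orientations are given as a unit quaternion [x, y, z, w].
In Python, from bench import r gives the robot as it stands. The module is installed in compiled form; this text tells all that it offers.
- The arm moves only by the tool carry_out, never from a script. Its argument "commands" is a list that holds one entry, the list of rows, each a list of 7 numbers: the closure in counts, from 0 (fully open) to 255 (shut), then the shift along the tool's x, y, z in units of 25 mm (1.0 is 25 mm), then the turn, a rotation vector about the tool's x, y, z in units of 5 degrees (1.0 is 5 degrees). A call has 1 to 12 rows; each row is the pose to reach, as a shift and turn from the pose measured when the call began, along the tool's axes at that moment; what a row does not reach only later rows make up. A row lasts 1/8 s, in which the tool goes at most 62.5 mm and 10.7 degrees, less where a joint would pass 70% of its speed; a pose out of reach is approached as far as the arm can. A call with a gripper value outside its range is refused whole. The fingers move at their own pace and stop on an object; "grip_force" is the grip in N (left out, the last holds). Time passes only in rows, so rows that repeat a pose let the fingers close. It gives the time, the measured TCP pose, the force and the opening at its end, in the units of the state.
- r.read_state(): the state, without advancing time (a new reading comes with each control period).
- r.camera(name): name is "side" or "top"; returns the picture (420x560x3 uint8, blue, green, red); there is no depth.
- r.camera_info(name): a dict with "fx", "fy", "cx", "cy" (pixels), "k1" (the pictures are not rectified: a ray, as slopes to the right and down, at radius r is drawn at 1 + k1 r^2 times it, then the intrinsics apply), "origin" and "rotation" of the camera in the world. Camera axes: x right, y down, z forward; pixel columns grow to the right and rows downward; lengths in m; the calibration is good to about 2 mm. A picture is of the moment at which its call begins. camera_info takes no time and is no camera call.
- r.close_job(): hands the job in, once; it reports no verdict.
The state is a dict: "time": time; "joint_positions": joint angles; "joint_vel": joint speeds; "joint_torque": joint torques, N m; "ee_pos": TCP position; "eef_rot": TCP orientation; "ft_force": force on the tool from outside, world axes, zero at the start; "torque": the same for the moment, N m; "width": finger opening in m.
Only numpy, scipy, OpenCV 4.12 (cv2) and the standard library are available. Lean on these libraries where they do the work, as an engineer would, in place of code of your own. Each camera call takes 0.05 s, during which the arm holds its last target.

TASK

Move the push-fit stop end from the coolant tube that wears it to the bare tube of the other fuse clamp. Keep its white collet ring pressed in against the black body while you draw it off along the tube; then push it onto the other tube by feel until it is fully home, and let the ring spring back out so that it locks. Be gentle: do not wrench or ram the tubes, and leave everything else on the counter where it is.

Things in the scene. Friction and masses are not known exactly. Their poses are not given: they have to be found in the camera images.
- cap: the same stop end, frame as cap_centre. Inside: the ring has a 24 mm bore, the mouth 21.5 mm; then a 16.5 mm bore 18 mm long takes the tube's end, which bottoms 6 mm from the back face. A rubber seal drags on the tube with 3 to 5 N over the last 6 mm before home. Four steel jaws in the mouth lock behind the tube's bead from 1 mm before home, and let go when the ring is pressed in
- cap_centre (a point): push-fit stop end, on tube a at the start, 90 g: round black body 42 mm across, 40 mm long, flat closed back face; a white collet ring, 42 mm across, 5 mm thick, stands 5 mm off its mouth. 50 mm long in all, 45 with the ring in. Point on the axis, 25 mm from the back face; x from the back face to the mouth. Fully home it is 19 mm from the tube's tip along the tube
- ring (a joint): travel of the collet ring, m: 0 standing out (locked if behind a bead), 0.005 fully in against the body; the jaws clear the bead beyond about 0.0037. It springs back by itself, 1 N at 0 and 3 N fully in. It can be squeezed in, above the tube, between the ring's outer face and the back face, which also holds the piece; met first, the rigid back face rams the tube
- tube_a_root (a point): centre of the foot of a rigid steel tube, where it leaves the block (a brass nut covers its first 10 mm). x points on into the block, so the tube runs along -x; z up. The tube is 15 mm across, tapers to 8 mm over its last 10 mm, and has a bead 20 mm across 19 to 26 mm from the tip, sloped towards the tip, square behind. Tube a stands out 110 mm and wears the stop end
- tube_b_root (a point): centre of the foot of a rigid steel tube, where it leaves the block (a brass nut covers its first 10 mm). x points on into the block, so the tube runs along -x; z up. The tube is 15 mm across, tapers to 8 mm over its last 10 mm, and has a bead 20 mm across 19 to 26 mm from the tip, sloped towards the tip, square behind. Tube b, bare, was cut by hand: 106 to 114 mm
- clamp_a: fixed liquid-cooled fuse test clamp: aluminium block 110 x 140 x 26 mm on steel pillars, copper bars and a fuse on top, 124 mm high in all. Its steel coolant tube sticks out level towards the robot, axis 75 mm above the counter. Origin on the counter 110 mm before the block's face, below the tube; x along the tube to the block, z up. No load over 35 N. Carries tube a
- clamp_b: fixed liquid-cooled fuse test clamp: aluminium block 110 x 140 x 26 mm on steel pillars, copper bars and a fuse on top, 124 mm high in all. Its steel coolant tube sticks out level towards the robot, axis 75 mm above the counter. Origin on the counter 110 mm before the block's face, below the tube; x along the tube to the block, z up. No load over 35 N. Carries tube b
- fuse_holder: loose red fuse holder with copper clips, 100 x 34 x 46 mm; origin under its centre
- fuse1: loose white ceramic fuse with copper blades, 86 x 34 x 34 mm; origin under its centre
- fuse2: another ceramic fuse of the same size; origin under its centre
- busbar: loose copper strip 150 x 25 x 5 mm; origin under its centre
- spacer: loose blue plastic spacer ring, 30 mm across, 22 mm high; origin under its centre
- driver: loose screwdriver, 190 mm long, lying on the counter
- nut_tray: small steel tray of nuts, 85 x 65 x 25 mm; origin under its centre
Not all that is in view belongs to the job. There is more than one size of the cap; the job needs the largest.

How it is judged:
On the way, in this order (a step that is already met when the one before it is completed fails the run):
1. the stop end is being drawn off tube a with its ring pressed in (value of joint ring above 0.002 m and x of cap_centre in the frame of tube_a_root between -0.104 and -0.094 m and distance between cap_centre and tube_a_root below 0.11 m), for 0.05 s.
2. the stop end is clear of tube a (distance between cap_centre and tube_a_root above 0.145 m), for 0.1 s.
At the end, for the whole second after the job is handed in: The stop end sits on tube b, in line with it (0.1 rad, 4 mm), fully home and locked: its centre less than 96.8 mm from the tube's foot, the collet ring sprung back out (under 1.5 mm of travel), at rest and let go (x of cap_centre in the frame of tube_b_root between -0.0968 and -0.085 m and angle between the x axis of cap and the x axis of tube_b_root, either way round below 0.1 rad and y of cap_centre in the frame of tube_b_root between -0.004 and 0.004 m and z of cap_centre in the frame of tube_b_root between -0.004 and 0.004 m and value of joint ring below 0.0015 m and linear speed of cap below 0.02 m/s); the robot touches nothing.
It fails at once if the stop end is wrenched or rammed on a tube: more than 35 N between them (contact force between cap and clamp_a above 35 N or contact force between cap and clamp_b above 35 N).
It fails at once if the gripper presses on a clamp or its tube with more than 35 N (contact force between the fingers and clamp_a above 35 N or contact force between the fingers and clamp_b above 35 N).
It fails at once if another thing on the counter is moved by more than 25 mm (distance of any of fuse_holder, fuse1, fuse2, busbar, spacer, driver, nut_tray from where it was at the start of the episode above 0.025 m).
It also fails if it takes over 64 s, if anything falls off the work surface, if the arm or the gripper's body presses on something with over 40 N, if the wrist force passes 120 N, or if a joint passes its speed limit or range.

## Working session

There is one attempt and no reset: what is moved stays moved. The work goes in short steps, Python scripts to look and compute and a tool call to move; the robot and the scene stay as the last step left them, time stands still between calls to the robot, and variables do not carry over. Pictures are saved under pics/ and viewed, and the job is handed in when it is done.

Besides the shell and the picture viewer there is one more tool, called after "Call:" as name(argument=value, ...) on one line, values as JSON. carry_out: Moves the arm, as the interface text tells. Its arguments: {"type":"object","properties":{"commands":{"type":"array"},"grip_force":{"type":"number"}},"required":["commands"]}

```bash
mkdir -p pics; python3 - <<'E'
from bench import r
import cv2
s=r.read_state(); print({k:(s[k]) for k in s})
for n in("side","top"):
    cv2.imwrite(f"pics/{n}0.png",r.camera(n)); print(n,r.camera_info(n))
E
```

```text
{'time': 0.0, 'joint_positions': array([-1.30361503,  0.33290215, -0.06471064,  1.46095223,  0.02159418,
        1.34986817, -0.08847382]), 'joint_vel': array([ 0.00213334,  0.00090888, -0.00080756,  0.00044516, -0.0007473 ,
       -0.00165356, -0.00024854]), 'joint_torque': array([-8.23793471e-04, -6.23247743e+01,  2.42443057e-02, -3.89911187e+01,
       -6.14231313e-02,  3.94871633e-02,  1.08576608e-04]), 'ee_pos': array([0.17847664, 0.59857453, 0.22172984]), 'eef_rot': array([ 8.01775580e-01,  5.97624803e-01, -5.57969544e-04,  4.50754870e-04]), 'ft_force': array([-0.31198993, -0.83044068, -0.31012914]), 'torque': array([0.03548728, 0.06014715, 0.00550178]), 'width': 0.0872107086574462}
side {'fx': 393.19323263042196, 'fy': 393.19323263042196, 'cx': 278.44863512357944, 'cy': 208.00249735834348, 'k1': -0.02522224984428108, 'origin': array([ 0.21938148, -0.48331242,  0.71394212]), 'rotation': array([ 0.8975121 , -0.25488416,  0.10364452, -0.34462141])}
top {'fx': 463.25650669083905, 'fy': 463.25650669083905, 'cx': 278.6486962449105, 'cy': 208.22179971430444, 'k1': -0.026693660897677607, 'origin': array([ 0.41189733, -0.01399605,  1.28610085]), 'rotation': array([-0.69989201,  0.7124237 , -0.03008797,  0.0412111 ])}
```

View pics/side0.png

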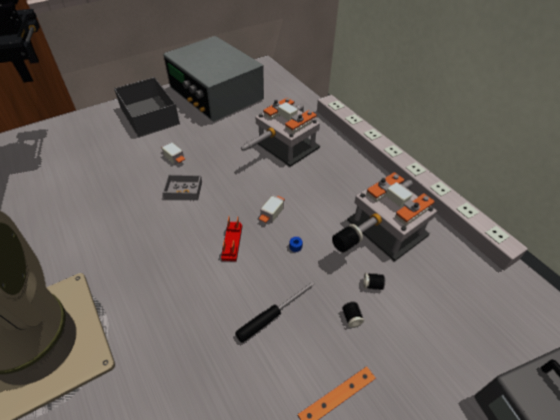

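View pics/top0.png

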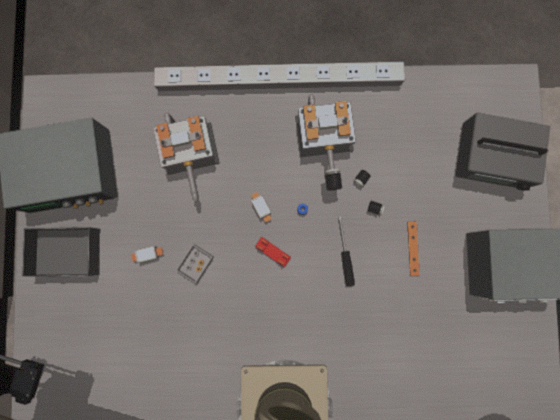

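The top view shows tube a with the black cap at about (334,180), and bare tube b from (188,163) to (195,198). Two smaller loose caps lie at (362,178) and (376,208). I'll zoom in to measure.

```bash
cat > h.py <<'E'
import numpy as np, cv2
from bench import r
from scipy.spatial.transform import Rotation as R
def cam(n):
    i=r.camera_info(n); K=np.array([[i['fx'],0,i['cx']],[0,i['fy'],i['cy']],[0,0,1]])
    return i,K,np.array([i['k1'],0,0,0.]),R.from_quat(i['rotation']).as_matrix(),np.array(i['origin'])
def ray(n,px):
    i,K,D,Rm,o=cam(n)
    u=np.atleast_2d(np.array(px,float)); x=(u-[i['cx'],i['cy']])/i['fx']
    s=x.copy()
    for _ in range(20): s=x/(1+i['k1']*(s**2).sum(1,keepdims=True))
    return o,(np.c_[s,np.ones(len(s))])@Rm.T
def plane(n,px,z):
    o,d=ray(n,px); return o+d*((z-o[2])/d[:,2])[:,None]
def proj(n,P):
    i,K,D,Rm,o=cam(n); c=(np.atleast_2d(P)-o)@Rm; s=c[:,:2]/c[:,2:]
    return s*(1+i['k1']*(s**2).sum(1,keepdims=True))*i['fx']+[i['cx'],i['cy']]
def crop(img,x0,y0,w,h,k,name):
    cv2.imwrite(name,cv2.resize(img[y0:y0+h,x0:x0+w],None,fx=k,fy=k,interpolation=cv2.INTER_CUBIC))
E
python3 - <<'E'
from h import *
t=cv2.imread('pics/top0.png'); s=cv2.imread('pics/side0.png')
a=np.hstack([cv2.resize(t[140:210,165:225],None,fx=6,fy=6,interpolation=2),cv2.resize(t[135:205,305:375],None,fx=6,fy=6,interpolation=2)]);cv2.imwrite('pics/ct.png',a);print(a.shape)
a=np.hstack([cv2.resize(s[110:170,230:290],None,fx=6,fy=6,interpolation=2),cv2.resize(s[200:260,325:395],None,fx=6,fy=6,interpolation=2)]);cv2.imwrite('pics/cs.png',a);print(a.shape)
E
```

```text
(420, 780, 3)
(360, 780, 3)
```

View pics/ct.png

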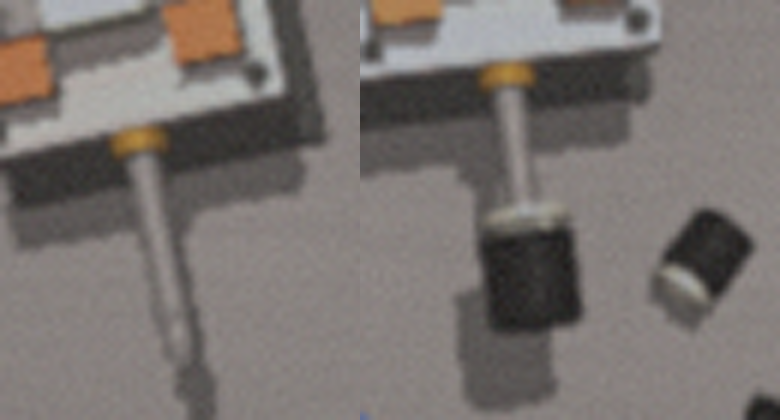

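View pics/cs.png

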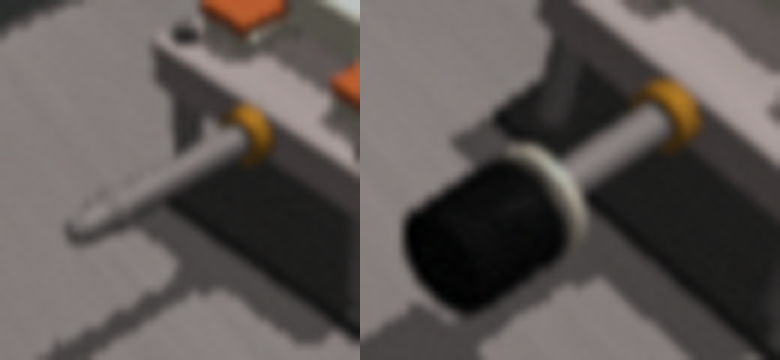

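```bash
python3 - <<'E'
from h import *
for n,x0,y0,w,h,nm in[("top",172,155,36,50,'tb'),("top",312,138,50,58,'ta'),("side",232,118,55,45,'sb'),("side",325,205,65,50,'sa')]:
    im=cv2.imread(f'pics/{n}0.png')[y0:y0+h,x0:x0+w]; k=12
    c=cv2.resize(im,None,fx=k,fy=k,interpolation=cv2.INTER_CUBIC)
    c=cv2.convertScaleAbs(c,alpha=1.5)
    for i in range(0,w,5):
        cv2.line(c,(i*k+6,0),(i*k+6,4 if i%10 else 10),(0,255,0),1); 
        if i%10==0: cv2.putText(c,str(x0+i),(i*k,22),0,.4,(0,255,0),1)
    for j in range(0,h,5):
        cv2.line(c,(0,j*k+6),(8,j*k+6),(0,255,0),1); cv2.putText(c,str(y0+j),(10,j*k+10),0,.35,(0,255,0),1)
    sc=min(1,600/c.shape[0]); c=cv2.resize(c,None,fx=sc,fy=sc) if sc<1 else c
    cv2.imwrite(f'pics/{nm}.png',c); print(c.shape)
E
```

```text
(600, 432, 3)
(600, 517, 3)
(540, 660, 3)
(600, 780, 3)
```

View pics/tb.png

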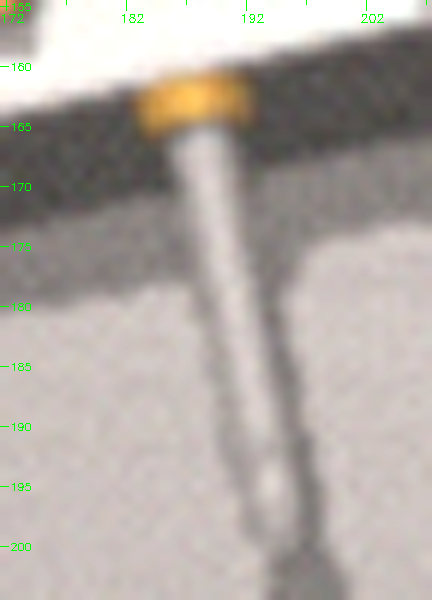

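View pics/ta.png

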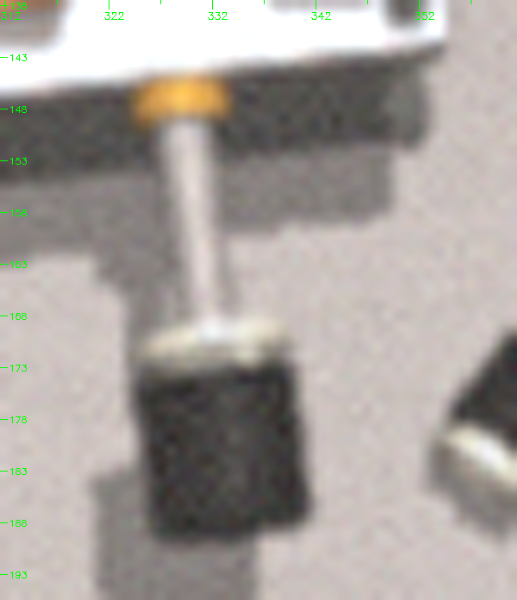

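View pics/sb.png

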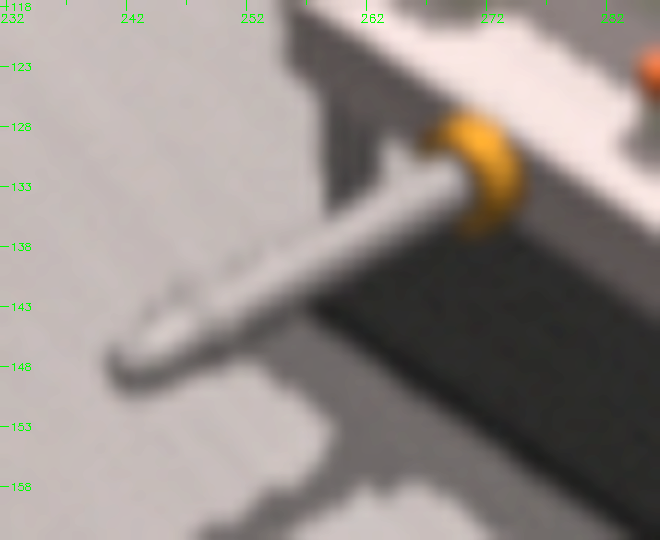

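View pics/sa.png

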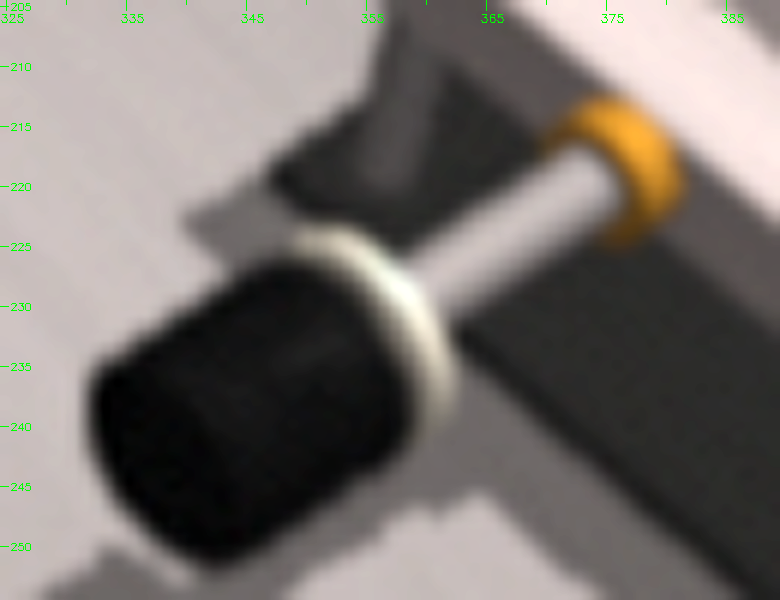

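Measured in the zooms: tube b has its nut at top (187.8,163) and its tip at about (194.2,199.9). Tube a has its nut at (329.15,147.2), the ring at (332.4,170.6) and the back face at (333.85,188). In the side view, b's tip is at about (243,147.5) and its nut at (271.5,132); a's nut is at (376,219).

```bash
python3 - <<'E'
from h import *
def tri(p,q):
    o1,d1=ray('top',p);o2,d2=ray('side',q);d1=d1[0]/np.linalg.norm(d1);d2=d2[0]/np.linalg.norm(d2)
    A=np.c_[d1,-d2]; t=np.linalg.lstsq(A,o2-o1,rcond=None)[0]
    a,b=o1+t[0]*d1,o2+t[1]*d2; return (a+b)/2,np.linalg.norm(a-b)
tb=plane('top',[(187.75,163),(188.6,170),(192.1,190),(194.2,199.9)],.075); print(tb)
ta=plane('top',[(329.15,147.2),(332.4,170.6),(332.4,173.3),(333.85,187.8)],.075); print(ta)
for t in(tb,ta):
    d=t[0]-t[-1]; print(np.degrees(np.arctan2(d[1],d[0])),np.linalg.norm(d))
print(plane('side',[(243,147.5),(270.5,132)],.075)); print(plane('side',[(375,219.5)],.075))
print(tri((194.2,199.9),(243,147.5)),tri((187.75,163),(271.,132)),tri((329.15,147.2),(375,219.5)))
E
```

```text
[[0.66034487 0.24436328 0.075     ]
 [0.64136629 0.24201558 0.075     ]
 [0.58743735 0.23251394 0.075     ]
 [0.56091391 0.22687643 0.075     ]]
[[ 0.69532465 -0.1330806   0.075     ]
 [ 0.63205663 -0.13987265  0.075     ]
 [ 0.6248213  -0.13966246  0.075     ]
 [ 0.58604607 -0.14235946  0.075     ]]
9.974561625133234 0.1009569488772281
4.853350107195368 0.10967181095404459
[[0.56421988 0.22806089 0.075     ]
 [0.65759902 0.24716034 0.075     ]]
[[ 0.69061181 -0.13172837  0.075     ]]
(array([0.56176972, 0.22588859, 0.07738234]), np.float64(0.0025162246300518046)) (array([0.65901446, 0.24462784, 0.07623362]), np.float64(0.0023902639990547063)) (array([ 0.69388187, -0.13187044,  0.07339196]), np.float64(0.00442105615784324))
```

```bash
python3 - <<'E'
from h import *
def pa(x,y): return (312+(x-5)/10.345,138+(y-5)/10.345)
def pb(x,y): return (172+(x-6)/12,155+(y-6)/12)
for P in([pa(5,96),pa(440,45)],[pb(0,116),pb(428,30)]):
    q=plane('top',P,.088); d=q[0]-q[1]; print(np.degrees(np.arctan2(-d[0],d[1])),q)
# side axis of cap a: body edges
def ps(x,y): return (325+(x-6)/12,205+(y-6)/12)
# side b axis from shaft mids
def pq(x,y): return (232+(x-6)/12,118+(y-6)/12)
q=plane('side',[pq(150,332),pq(440,190)],.075);d=q[1]-q[0];print('b side',q,np.degrees(np.arctan2(d[1],d[0])))
q=plane('side',[ps(435,285),ps(600,180)],.075);d=q[1]-q[0];print('a side',q,np.degrees(np.arctan2(d[1],d[0])))
E
```

```text
5.6726535719737 [[ 0.69427549 -0.08673005  0.088     ]
 [ 0.70530106 -0.19772809  0.088     ]]
10.310387527950692 [[0.65547137 0.28471137 0.088     ]
 [0.67267217 0.19015891 0.088     ]]
b side [[0.57088714 0.23499807 0.075     ]
 [0.64931072 0.24540251 0.075     ]] 7.5572850658186095
a side [[ 0.64866877 -0.13443774  0.075     ]
 [ 0.68969028 -0.13116461  0.075     ]] 4.561999001568803
```

```bash
cat >> h.py <<'E'
def tgt(pos,yaw,quiet=False):
    s=r.read_state(); p=np.array(s['ee_pos']); Rm=R.from_quat(s['eef_rot']).as_matrix()
    c,n=np.cos(np.radians(yaw)),np.sin(np.radians(yaw))
    Rt=np.array([[c,n,0],[n,-c,0],[0,0,-1.]])
    sh=Rm.T@(np.array(pos)-p)/.025
    tr=R.from_matrix(Rm.T@Rt).as_rotvec()/np.radians(5)
    print('t',round(s['time'],3),'pos',p.round(4),'yaw',np.degrees(np.arctan2(Rm[1,0],Rm[0,0])).round(2),'w',round(s['width'],4),'F',np.round(s['ft_force'],2))
    print('shift',sh.round(3),'turn',tr.round(3))
def axF(yaw):
    s=r.read_state(); c,n=np.cos(np.radians(yaw)),np.sin(np.radians(yaw)); f=s['ft_force']
    print('F along,lat,z',round(f[0]*c+f[1]*n,2),round(-f[0]*n+f[1]*c,2),round(f[2],2))
E
python3 -c "
from h import *
tgt((.606,-.1408,.18),5.2)"
```

```text
t 0.1 pos [0.1785 0.5986 0.2218] yaw 73.4 w 0.087 F [ 0.06 -0.18 -0.48]
shift [-23.455  24.838   1.705] turn [9.0000e-03 1.2000e-02 1.3639e+01]
```

Call:
carry_out(commands=[[[0,-1.5,1.6,0.2,0,0,0.9],[0,-3,3.2,0.4,0,0,1.8],[0,-4.6,4.9,0.5,0,0,2.7],[0,-6.1,6.5,0.6,0,0,3.6],[0,-7.7,8.1,0.8,0,0,4.5],[0,-9.2,9.8,0.9,0,0,5.4],[0,-10.8,11.4,1.0,0,0,6.3],[0,-12.3,13.0,1.1,0,0,7.2],[0,-13.8,14.6,1.2,0,0,8.1],[0,-15.4,16.3,1.3,0,0,9.0],[0,-17,18,1.4,0,0,10],[0,-18.5,19.6,1.5,0,0,11]]])

```text
time: 1.6
ee_pos: [0.5165, 0.0135, 0.1849]
eef_rot: [0.987, 0.158, -0.0, 0.001]
ft_force: [1.0, 0.9, -0.7]
width: 0.0869
```

```bash
python3 -c "
from h import *
tgt((.606,-.1408,.18),5.2)"
```

```text
t 1.6 pos [0.5165 0.0135 0.1849] yaw 18.23 w 0.0869 F [ 1.01  0.94 -0.75]
shift [1.471 6.981 0.202] turn [0.012 0.004 2.606]
```

Call:
carry_out(commands=[[[0,0.3,1.4,0.1,0,0,0.5],[0,0.6,2.8,0.1,0,0,1],[0,0.9,4.2,0.1,0,0,1.6],[0,1.2,5.6,0.2,0,0,2.1],[0,1.47,6.98,0.2,0,0,2.6],[0,1.47,6.98,0.2,0,0,2.6],[0,1.47,6.98,0.2,0,0,2.6]]])

```text
time: 2.48
ee_pos: [0.6057, -0.1402, 0.1796]
eef_rot: [0.999, 0.046, -0.001, 0.0]
ft_force: [-0.8, -0.0, -0.3]
width: 0.0868
```

```bash
python3 - <<'E'
from h import *
tgt((.606,-.1408,.14),5.2)
t=r.camera('top');s=r.camera('side');cv2.imwrite('pics/top1.png',t);cv2.imwrite('pics/side1.png',s)
crop(t,270,100,120,110,5,'pics/t1.png');crop(s,280,130,140,140,4,'pics/s1.png')
E
```

```text
t 2.475 pos [ 0.6057 -0.1402  0.1796] yaw 5.26 w 0.0868 F [-0.77 -0.   -0.31]
shift [0.013 0.024 1.583] turn [0.008 0.013 0.012]
```

View pics/t1.png

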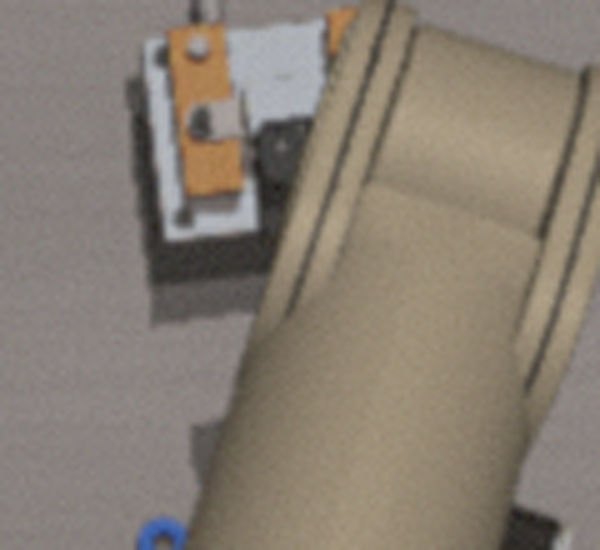

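View pics/s1.png

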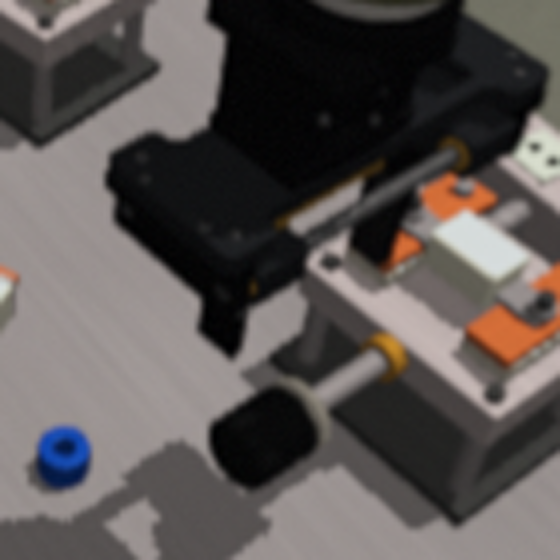

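The side view shows the gripper lined up above the cap, with its long body clear above clamp a. Descending to TCP z = 0.088.

Call:
carry_out(commands=[[[0,0,0,1.0,0,0,0],[0,0,0,2.0,0,0,0],[0,0,0,3.0,0,0,0],[0,0,0,3.66,0,0,0],[0,0,0,3.66,0,0,0],[0,0,0,3.66,0,0,0]]])

```text
time: 3.32
ee_pos: [0.6063, -0.1395, 0.0894]
eef_rot: [0.999, 0.047, 0.0, 0.0]
ft_force: [0.1, -0.4, 0.5]
width: 0.0868
```

```bash
python3 - <<'E'
from h import *
tgt((.606,-.1408,.088),5.2)
s=r.camera('side');cv2.imwrite('pics/side2.png',s)
crop(s,300,160,110,100,7,'pics/s2.png')
E
```

```text
t 3.325 pos [ 0.6063 -0.1395  0.0894] yaw 5.34 w 0.0868 F [ 0.06 -0.42  0.51]
shift [-0.017  0.049  0.057] turn [ 0.006 -0.01   0.027]
```

View pics/s2.png

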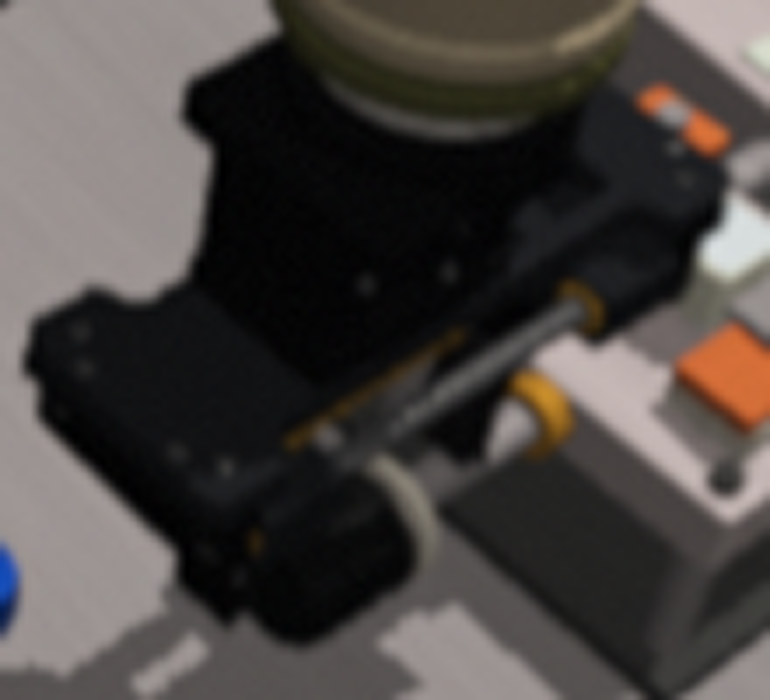

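Call:
carry_out(commands=[[[40,-0.03,0.04,0.06,0,0,0],[62,-0.03,0.04,0.06,0,0,0],[62,-0.03,0.04,0.06,0,0,0],[62,-0.03,0.04,0.06,0,0,0]]], grip_force=10)

```text
time: 3.88
ee_pos: [0.6058, -0.1406, 0.0881]
eef_rot: [0.999, 0.047, 0.001, 0.0]
ft_force: [-0.5, -0.3, 0.2]
width: 0.0668
```

```bash
python3 - <<'E'
from h import *
tgt((.6055,-.1408,.088),5.2)
s=r.camera('side');cv2.imwrite('pics/side3.png',s)
c=cv2.LUT(s,np.array([min(255,int(255*(i/255)**.5)) for i in range(256)],np.uint8))
crop(c,320,200,70,60,10,'pics/s3.png')
E
```

```text
t 3.875 pos [ 0.6058 -0.1406  0.0881] yaw 5.33 w 0.0668 F [-0.53 -0.32  0.2 ]
shift [-0.012  0.005  0.003] turn [ 0.006 -0.014  0.027]
```

View pics/s3.png

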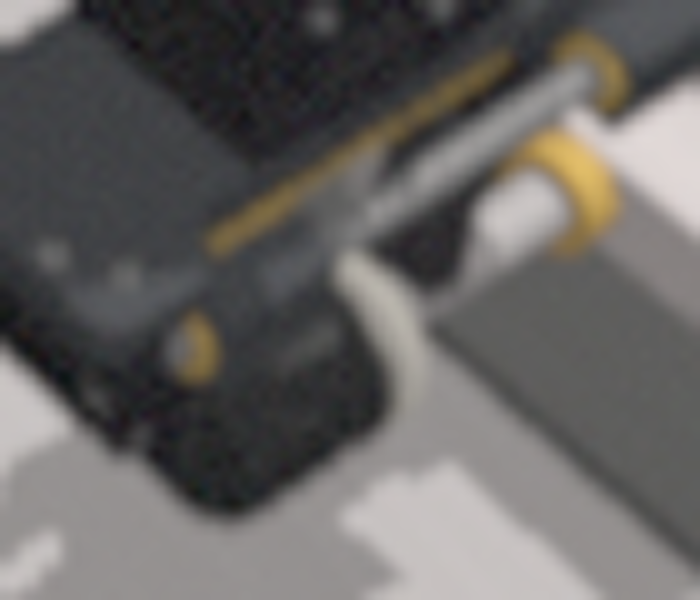

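Call:
carry_out(commands=[[[80,0,0,0,0,0,0],[86,0,0,0,0,0,0],[92,0,0,0,0,0,0],[92,0,0,0,0,0,0]]])

```text
time: 4.42
ee_pos: [0.6058, -0.1407, 0.0881]
eef_rot: [0.999, 0.047, 0.001, 0.0]
ft_force: [-0.1, -0.2, 0.5]
width: 0.056
```

```bash
python3 - <<'E'
from h import *
tgt((.6055,-.1408,.088),5.2);axF(5.2)
s=r.camera('side');cv2.imwrite('pics/side4.png',s)
c=cv2.LUT(s,np.array([min(255,int(255*(i/255)**.5)) for i in range(256)],np.uint8))
crop(c,320,200,70,60,10,'pics/s4.png')
E
```

```text
t 4.425 pos [ 0.6058 -0.1407  0.0881] yaw 5.33 w 0.056 F [-0.09 -0.18  0.53]
shift [-0.011  0.005  0.002] turn [ 0.006 -0.013  0.027]
F along,lat,z -0.11 -0.17 0.53
```

View pics/s4.png

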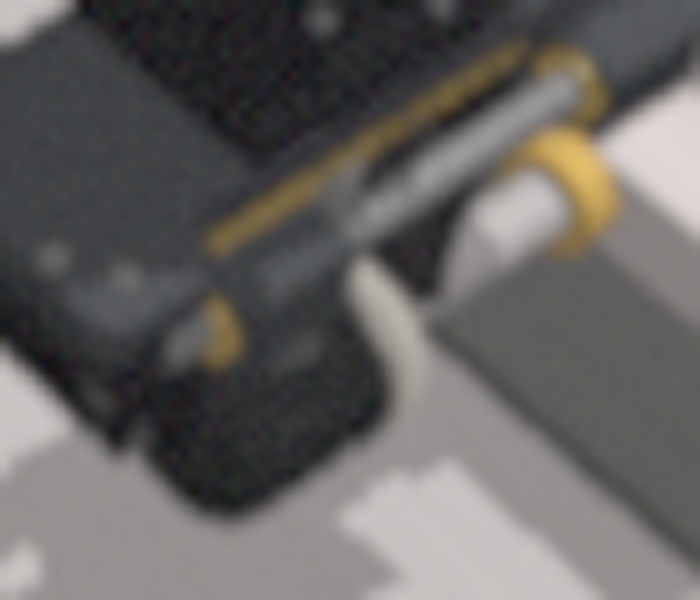

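Call:
carry_out(commands=[[[98,0,0,0,0,0,0],[98,0,0,0,0,0,0],[98,0,0,0,0,0,0]]])

```text
time: 4.85
ee_pos: [0.606, -0.1406, 0.0882]
eef_rot: [0.999, 0.047, 0.001, 0.0]
ft_force: [1.5, 0.8, 1.2]
width: 0.0537
```

```bash
python3 - <<'E'
from h import *
tgt((.6055,-.1408,.088),5.2);axF(5.2)
E
```

```text
t 4.85 pos [ 0.606  -0.1406  0.0882] yaw 5.34 w 0.0537 F [1.51 0.85 1.2 ]
shift [-0.019  0.005  0.006] turn [ 0.007 -0.018  0.028]
F along,lat,z 1.58 0.71 1.2
```

Call:
carry_out(commands=[[[106,0,0,0,0,0,0],[106,0,0,0,0,0,0],[106,0,0,0,0,0,0]]])

```text
time: 5.22
ee_pos: [0.6061, -0.1407, 0.0883]
eef_rot: [0.999, 0.047, 0.001, 0.0]
ft_force: [0.9, -0.6, 2.0]
width: 0.051
```

```bash
python3 - <<'E'
from h import *
tgt((.6055,-.1408,.088),5.2);axF(5.2)
s=r.camera('side');cv2.imwrite('pics/side5.png',s)
c=cv2.LUT(s,np.array([min(255,int(255*(i/255)**.5)) for i in range(256)],np.uint8))
crop(c,320,200,70,60,10,'pics/s5.png')
E
```

```text
t 5.225 pos [ 0.6061 -0.1407  0.0883] yaw 5.34 w 0.051 F [ 0.86 -0.56  2.02]
shift [-0.025  0.004  0.01 ] turn [ 0.008 -0.021  0.028]
F along,lat,z 0.8 -0.64 2.02
```

View pics/s5.png

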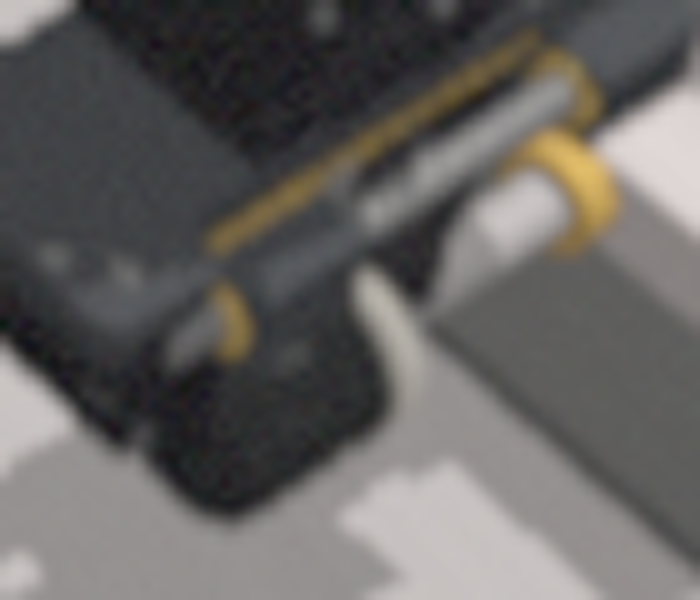

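Call:
carry_out(commands=[[[114,0,0,0,0,0,0],[114,0,0,0,0,0,0],[120,0,0,0,0,0,0],[120,0,0,0,0,0,0]]])

```text
time: 5.78
ee_pos: [0.6055, -0.1407, 0.088]
eef_rot: [0.999, 0.046, 0.0, 0.0]
ft_force: [-1.4, -0.8, 0.6]
width: 0.0466
```

```bash
python3 - <<'E'
from h import *
tgt((.6055,-.1408,.088),5.2);axF(5.2)
E
```

```text
t 5.775 pos [ 0.6055 -0.1407  0.088 ] yaw 5.33 w 0.0466 F [-1.43 -0.83  0.62]
shift [-0.     0.002  0.   ] turn [ 0.005 -0.007  0.025]
F along,lat,z -1.5 -0.7 0.62
```

Call:
carry_out(commands=[[[140,0,0,0,0,0,0],[140,0,0,0,0,0,0],[140,0,0,0,0,0,0]]], grip_force=12)

```text
time: 6.15
ee_pos: [0.6054, -0.1408, 0.0879]
eef_rot: [0.999, 0.046, 0.0, 0.0]
ft_force: [0.3, 0.3, -0.1]
width: 0.0445
```

```bash
python3 - <<'E'
from h import *
tgt((.6055,-.1408,.088),5.2);axF(5.2)
s=r.camera('side');cv2.imwrite('pics/side6.png',s)
c=cv2.LUT(s,np.array([min(255,int(255*(i/255)**.5)) for i in range(256)],np.uint8))
crop(c,320,200,70,60,10,'pics/s6.png')
E
```

```text
t 6.15 pos [ 0.6054 -0.1408  0.0879] yaw 5.32 w 0.0445 F [ 0.34  0.33 -0.14]
shift [ 0.004  0.002 -0.004] turn [ 0.005 -0.005  0.025]
F along,lat,z 0.37 0.3 -0.14
```

View pics/s6.png

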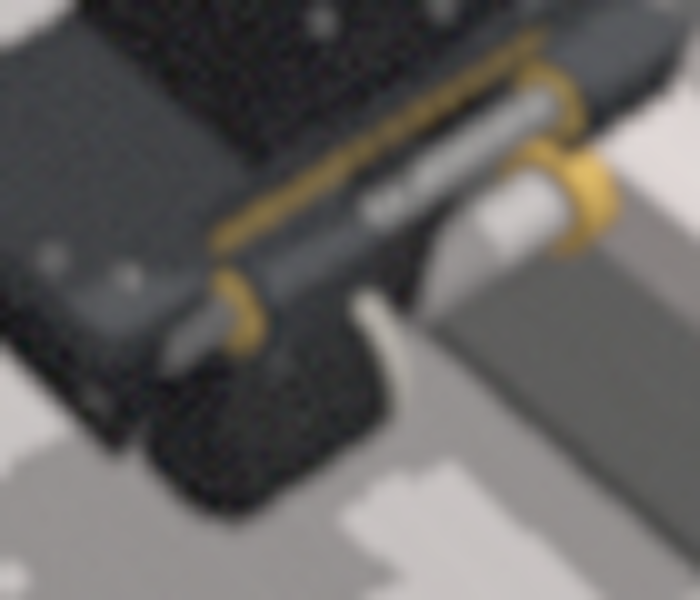

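Width is 44.5 mm, so the ring is fully in and both faces are held, with forces near zero. Starting to draw off slowly.

Call:
carry_out(commands=[[[160,0,0,0,0,0,0],[160,-0.1,0,0,0,0,0],[160,-0.2,0,0,0,0,0],[160,-0.3,0,0,0,0,0]]], grip_force=20)

```text
time: 6.7
ee_pos: [0.5976, -0.1414, 0.0879]
eef_rot: [0.999, 0.046, 0.0, 0.0]
ft_force: [-0.3, 0.2, 0.8]
width: 0.0441
```

```bash
python3 - <<'E'
from h import *
tgt((.6055,-.1408,.088),5.2);axF(5.2)
E
```

```text
t 6.7 pos [ 0.5976 -0.1414  0.0879] yaw 5.32 w 0.0441 F [-0.31  0.18  0.82]
shift [ 0.316  0.004 -0.005] turn [ 0.004 -0.002  0.024]
F along,lat,z -0.29 0.2 0.82
```

Call:
carry_out(commands=[[[160,-0.12,0,0,0,0,0],[160,-0.24,0,0,0,0,0],[160,-0.36,0,0,0,0,0]]])

```text
time: 7.08
ee_pos: [0.5882, -0.1423, 0.0877]
eef_rot: [0.999, 0.046, -0.0, 0.0]
ft_force: [0.5, -0.3, -1.9]
width: 0.0439
```

```bash
python3 - <<'E'
from h import *
tgt((.6055,-.1408,.088),5.2);axF(5.2)
s=r.camera('side');cv2.imwrite('pics/side7.png',s)
c=cv2.LUT(s,np.array([min(255,int(255*(i/255)**.5)) for i in range(256)],np.uint8))
crop(c,310,200,80,70,9,'pics/s7.png')
E
```

```text
t 7.075 pos [ 0.5882 -0.1423  0.0877] yaw 5.32 w 0.0439 F [ 0.49 -0.25 -1.91]
shift [ 0.695  0.006 -0.012] turn [0.002 0.003 0.024]
F along,lat,z 0.46 -0.3 -1.91
```

View pics/s7.png

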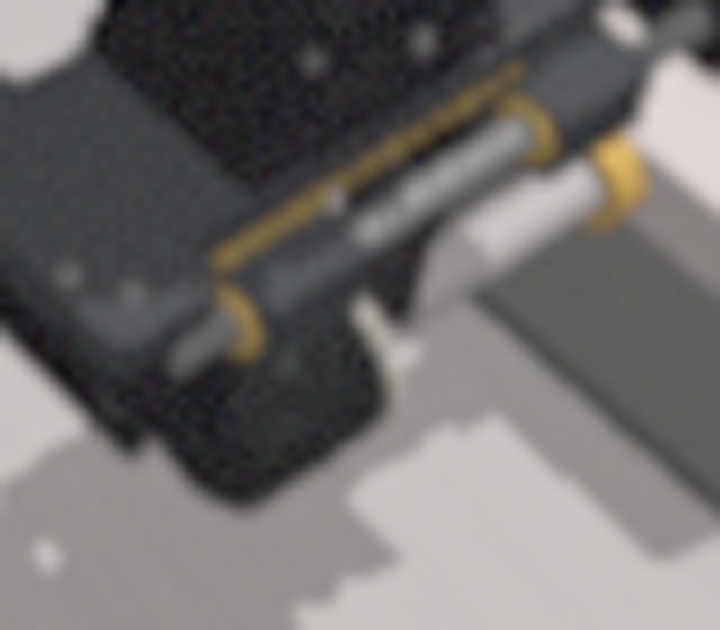

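The cap is following, with the ring in and the bead emerging at the mouth (about pixel 355,239). Continuing off the tube.

Call:
carry_out(commands=[[[160,-0.2,0,0,0,0,0],[160,-0.4,0,0,0,0,0],[160,-0.6,0,0,0,0,0],[160,-0.8,0,0,0,0,0],[160,-1.1,0,0,0,0,0],[160,-1.4,0,0,0,0,0],[160,-1.8,0,0,0,0,0],[160,-2.2,0,0,0,0,0],[160,-2.6,0,0,0,0,0],[160,-2.8,0,0,0,0,0],[160,-2.8,0,0,0,0,0]]])

```text
time: 8.5
ee_pos: [0.5181, -0.1489, 0.0879]
eef_rot: [0.999, 0.046, -0.0, -0.0]
ft_force: [-0.1, 0.1, -1.8]
width: 0.0442
```

```bash
python3 - <<'E'
from h import *
tgt((.6055,-.1408,.088),5.2);axF(5.2)
s=r.camera('side');cv2.imwrite('pics/side8.png',s)
c=cv2.LUT(s,np.array([min(255,int(255*(i/255)**.5)) for i in range(256)],np.uint8))
crop(c,270,200,90,80,8,'pics/s8.png')
E
```

```text
t 8.5 pos [ 0.5181 -0.1489  0.0879] yaw 5.3 w 0.0442 F [-0.08  0.15 -1.8 ]
shift [ 3.513e+00  1.000e-03 -5.000e-03] turn [-0.     0.001  0.02 ]
F along,lat,z -0.07 0.15 -1.8
```

View pics/s8.png

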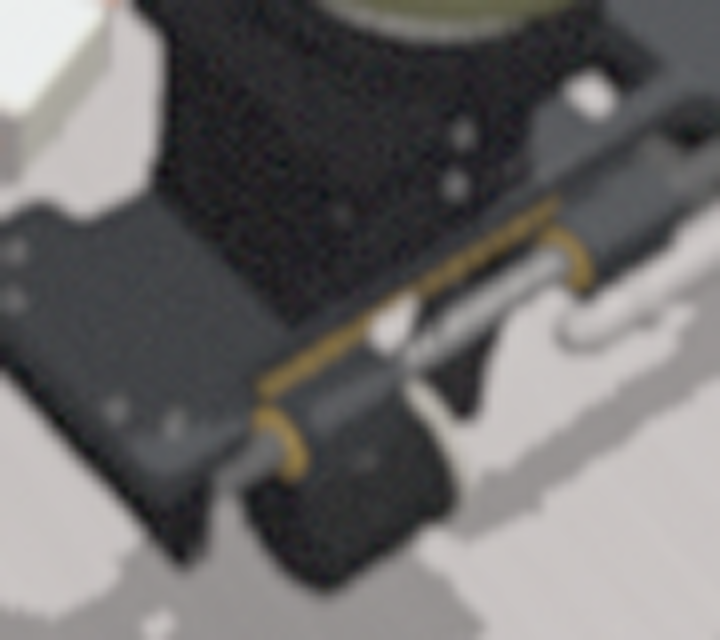

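Cap is clear of tube a and still gripped with the ring in; the free tube tip shows at the right (about pixel 342,242). Lifting and carrying it to a spot in front of tube b.

```bash
python3 - <<'E'
from h import *
tgt((.506,.2172,.14),10)
E
```

```text
t 8.55 pos [ 0.5184 -0.1488  0.0879] yaw 5.31 w 0.0443 F [-0.11 -0.29 -1.33]
shift [  0.862 -14.623  -2.087] turn [ 0.001  0.    -0.938]
```

Call:
carry_out(commands=[[[160,0,0,-0.7,0,0,0],[160,0,-0.5,-1.5,0,0,0],[160,0.1,-1.8,-2.1,0,0,-0.1],[160,0.2,-3.4,-2.1,0,0,-0.2],[160,0.3,-5,-2.1,0,0,-0.3],[160,0.4,-6.6,-2.1,0,0,-0.4],[160,0.5,-8.2,-2.1,0,0,-0.5],[160,0.6,-9.8,-2.1,0,0,-0.6],[160,0.7,-11.4,-2.1,0,0,-0.7],[160,0.8,-13,-2.1,0,0,-0.9],[160,0.86,-14.2,-2.1,0,0,-0.94],[160,0.86,-14.6,-2.1,0,0,-0.94]]])

```text
time: 10.05
ee_pos: [0.506, 0.2187, 0.1413]
eef_rot: [0.996, 0.089, 0.0, -0.0]
ft_force: [-0.1, -0.5, -0.5]
width: 0.0443
```

Call:
carry_out(commands=[[[160,0,0,0,0,0,0],[160,0,0,0,0,0,0]]])

```text
time: 10.3
ee_pos: [0.5065, 0.2173, 0.1417]
eef_rot: [0.996, 0.088, 0.001, 0.0]
ft_force: [-0.9, -0.7, -3.0]
width: 0.0443
```

```bash
python3 - <<'E'
from h import *
tgt((.506,.2172,.088),10)
s=r.camera('side');t=r.camera('top');cv2.imwrite('pics/side9.png',s);cv2.imwrite('pics/top9.png',t)
lut=np.array([min(255,int(255*(i/255)**.5)) for i in range(256)],np.uint8)
crop(cv2.LUT(s,lut),190,90,110,90,7,'pics/s9.png')
crop(cv2.LUT(t,lut),140,130,120,110,5,'pics/t9.png')
E
```

```text
t 10.3 pos [0.5065 0.2173 0.1417] yaw 10.06 w 0.0443 F [-0.87 -0.69 -2.99]
shift [-2.400e-02  2.000e-03  2.147e+00] turn [ 0.001 -0.016  0.013]
```

View pics/s9.png

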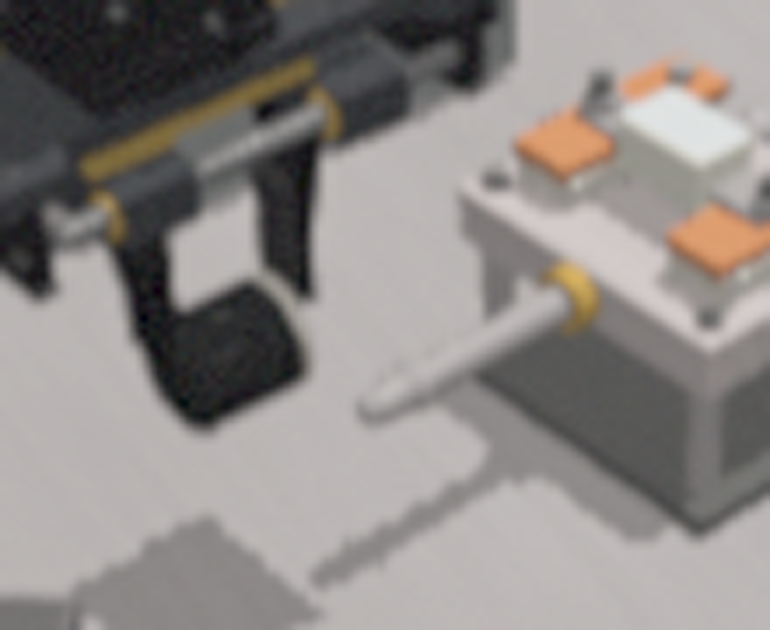

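View pics/t9.png

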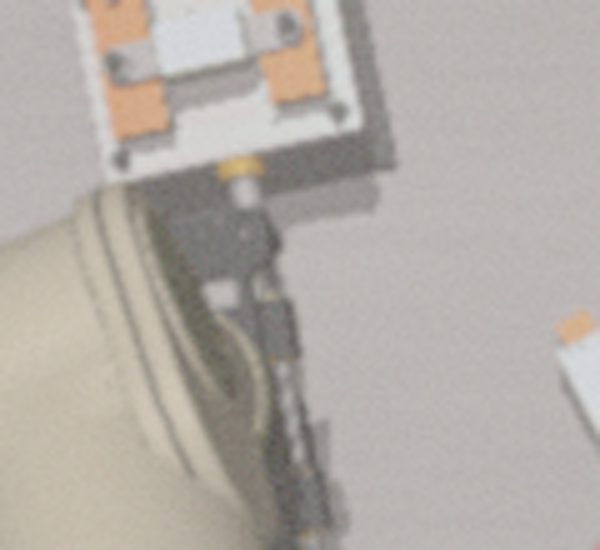

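The side view shows the cap hanging level between the fingers (body about pixel 215–233, 130–150) with the tube tip at about (243,148). I'll compare the held pose with the predicted projections.

```bash
python3 - <<'E'
from h import *
st=r.read_state();p=st['ee_pos'];y=np.radians(10.06);a=np.array([np.cos(y),np.sin(y),0]);l=np.array([-a[1],a[0],0]);z=np.array([0,0,1.])
ax=p-[0,0,.013]
th=np.linspace(0,2*np.pi,60)
im=cv2.imread('pics/side9.png');lut=np.array([min(255,int(255*(i/255)**.5)) for i in range(256)],np.uint8)
k=7;c=cv2.resize(cv2.LUT(im,lut)[90:180,190:300],None,fx=k,fy=k,interpolation=2)
for u,col in((-.0223,(0,0,255)),(.0177,(0,255,0)),(.0227,(255,0,0))):
    P=[ax+a*u+.021*(np.cos(t)*l+np.sin(t)*z) for t in th]
    q=((proj('side',P)-[190,90]+.5)*k).astype(int); cv2.polylines(c,[q],True,col,1)
root=np.array([.664,.245,.075])
for L,rad,col in((.110,.004,(0,0,255)),(.10,.0075,(0,255,0)),(.01,.0075,(255,0,0)),(0,.012,(255,255,0))):
    P=[root-a*L+rad*(np.cos(t)*l+np.sin(t)*z) for t in th]
    q=((proj('side',P)-[190,90]+.5)*k).astype(int); cv2.polylines(c,[q],True,col,1)
cv2.imwrite('pics/ov9.png',c)
E
```

```text
(no output)
```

View pics/ov9.png

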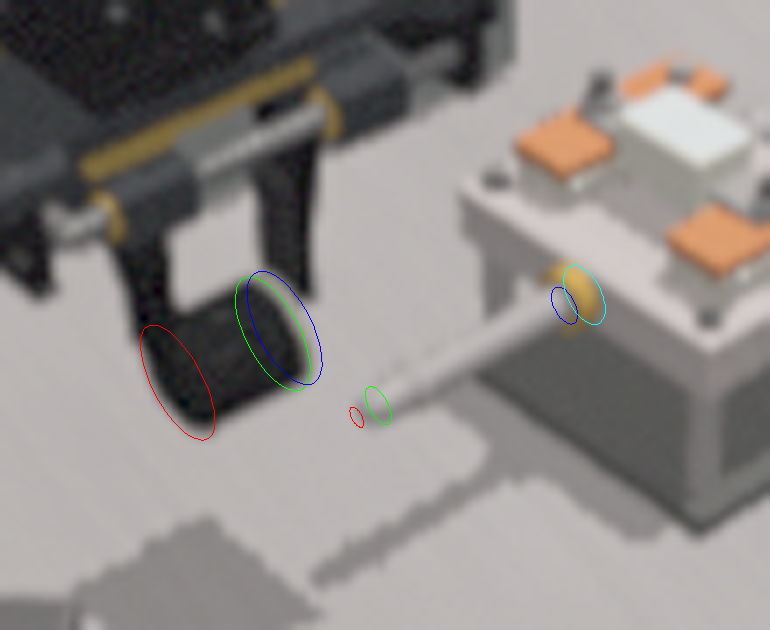

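```bash
cat >> h.py <<'E'
lut=np.array([min(255,int(255*(i/255)**.5)) for i in range(256)],np.uint8)
th=np.linspace(0,2*np.pi,60)
def ov(src,cam_,x0,y0,w,h,k,out,circ):
    # circ: list (centre, yawdeg, radius, col)
    c=cv2.resize(cv2.LUT(cv2.imread(src),lut)[y0:y0+h,x0:x0+w],None,fx=k,fy=k,interpolation=2)
    for C,yw,rad,col in circ:
        y=np.radians(yw);l=np.array([-np.sin(y),np.cos(y),0]);z=np.array([0,0,1.])
        P=[np.array(C)+rad*(np.cos(t)*l+np.sin(t)*z) for t in th]
        q=((proj(cam_,P)-[x0,y0]+.5)*k).astype(int); cv2.polylines(c,[q],True,col,1)
    cv2.imwrite(out,c); return c
def capc(p,yw,dz=-.013):
    y=np.radians(yw);a=np.array([np.cos(y),np.sin(y),0]);ax=np.array(p)+[0,0,dz]
    return [(ax+a*u,yw,.021,col) for u,col in((-.0223,(0,0,255)),(.0177,(0,255,0)),(.0227,(255,0,0)))]
E
python3 - <<'E'
from h import *
a=ov('pics/side6.png','side',320,200,70,60,7,'pics/o1.png',capc((.6054,-.1408,.0879),5.3))
b=ov('pics/side8.png','side',290,220,60,60,7,'pics/o2.png',capc((.5182,-.1489,.0879),5.3))
h_=min(len(a),len(b));cv2.imwrite('pics/o12.png',np.hstack([a[:h_,:400],b[:h_,:400]]))
E
```

```text
(no output)
```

View pics/o12.png

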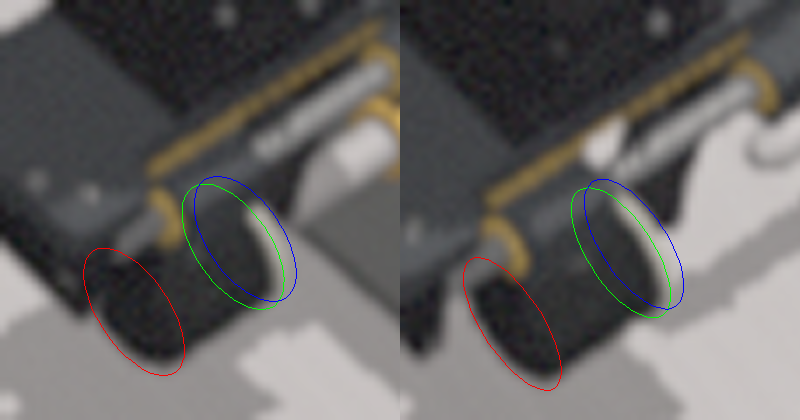

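```bash
cat >> h.py <<'E'
def bottom(src,p,yw,us=(-.012,-.006,0,.006,.012)):
    """perpendicular offset (px; + = actual edge further down/out) of the black body's lower silhouette"""
    g=cv2.cvtColor(cv2.imread(src),cv2.COLOR_BGR2GRAY).astype(np.float32)
    y=np.radians(yw);a=np.array([np.cos(y),np.sin(y),0]);l=np.array([-a[1],a[0],0]);z=np.array([0,0,1.])
    ax=np.array(p)+[0,0,-.013]
    A,B=proj('side',[ax-.0223*a,ax+.0177*a]);d=(B-A)/np.linalg.norm(B-A);n=np.array([-d[1],d[0]])
    res=[]
    for u in us:
        C=proj('side',[ax+u*a])[0]
        P=proj('side',[ax+u*a+.021*(np.cos(t)*l+np.sin(t)*z) for t in np.linspace(0,2*np.pi,360)])
        m=((P-C)@n).max()
        s=np.arange(m-5,m+6,.1); q=C+s[:,None]*n
        v=cv2.remap(g,q[:,:1].astype(np.float32),q[:,1:].astype(np.float32),cv2.INTER_LINEAR)[:,0]
        v=cv2.GaussianBlur(v[:,None],(1,9),0)[:,0]
        i=np.argmax(np.gradient(v)); res.append(round(s[i]-m,2))
    return res
E
python3 - <<'E'
from h import *
for nm,p,y in(('side0',(.6054,-.1408,.088),5.3),('side6',(.6054,-.1408,.0879),5.32),('side7',(.5882,-.1423,.0877),5.32),('side8',(.5183,-.1489,.0879),5.3),('side9',(.5065,.2173,.1417),10.06)): print(nm,bottom(f'pics/{nm}.png',p,y))
o=proj('side',[(.51,.21,.075),(.51,.21,.076),(.51,.211,.075),(.6,-.14,.075),(.6,-.14,.076),(.6,-.139,.075)]);print((o[1:3]-o[0]).round(2),(o[4:]-o[3]).round(2))
E
```

```text
side0 [np.float64(-1.1), np.float64(-0.8), np.float64(-0.9), np.float64(3.5), np.float64(3.2)]
side6 [np.float64(-0.8), np.float64(-0.9), np.float64(-0.8), np.float64(-0.8), np.float64(3.2)]
side7 [np.float64(-1.0), np.float64(-1.0), np.float64(-0.7), np.float64(-0.7), np.float64(3.3)]
side8 [np.float64(-1.0), np.float64(-1.0), np.float64(-0.6), np.float64(-1.0), np.float64(-0.9)]
side9 [np.float64(-1.2), np.float64(-0.8), np.float64(-0.9), np.float64(-0.8), np.float64(-0.7)]
[[-0.03 -0.31]
 [-0.18 -0.23]] [[ 0.07 -0.3 ]
 [-0.3  -0.33]]
```

The offset is a constant −0.85 px in all pictures. So the cap hasn't slipped, and this is only camera bias. Next I'll measure tube b's edges the same way.

```bash
cat > tb.py <<'E'
from h import *
def edges(src,cam_,root,yw,us,show=False):
    im=cv2.imread(src).astype(np.float32);g=im.mean(2)
    y=np.radians(yw);a=np.array([np.cos(y),np.sin(y),0])
    out=[]
    for u in us:
        C,D=proj(cam_,[root-a*u,root-a*(u-.01)]);d=(D-C)/np.linalg.norm(D-C);n=np.array([-d[1],d[0]])
        s=np.arange(-8,8.01,.5);acc=0
        for w in(-.5,0,.5):
            q=C+s[:,None]*n+w*d; acc=acc+cv2.remap(g,q[:,:1].astype(np.float32),q[:,1:].astype(np.float32),cv2.INTER_LINEAR)[:,0]/3
        out.append((u,s,acc))
        print(u,acc.round().astype(int).tolist())
print('s -8..8 step .5')
root=np.array([.664,.245,.075])
for src,c in(('pics/side0.png','side'),('pics/top0.png','top')):
    print(src);edges(src,c,root,10,(.02,.03,.04,.05,.06,.07,.075,.08))
    l=np.array([-np.sin(.1745),np.cos(.1745),0])
    for u in(.03,.08):
        y=np.radians(10);a=np.array([np.cos(y),np.sin(y),0]);C,D=proj(c,[root-a*u,root-a*(u-.01)]);d=(D-C)/np.linalg.norm(D-C);n=np.array([-d[1],d[0]])
        P=proj(c,[root-a*u+.0075*(np.cos(t)*l+np.sin(t)*np.array([0,0,1.])) for t in th]); print('halfwidths',((P-C)@n).min().round(2),((P-C)@n).max().round(2))
        print('n per mm lat',((proj(c,[root-a*u+l*.001])-C)@n).round(3),'per mm z',((proj(c,[root-a*u+np.array([0,0,.001])])-C)@n).round(3))
E
python3 tb.py
```

```text
s -8..8 step .5
pics/side0.png
0.02 [58, 61, 68, 75, 85, 94, 100, 106, 110, 114, 120, 125, 127, 125, 120, 110, 97, 83, 69, 56, 45, 36, 32, 29, 28, 28, 28, 28, 28, 28, 28, 29, 29]
0.03 [49, 49, 48, 48, 49, 51, 56, 64, 76, 92, 108, 120, 126, 127, 122, 112, 100, 86, 72, 58, 46, 37, 32, 29, 28, 28, 28, 29, 28, 28, 28, 28, 28]
0.04 [103, 98, 92, 87, 80, 73, 67, 64, 68, 81, 96, 112, 124, 126, 124, 115, 102, 89, 75, 61, 48, 38, 32, 29, 29, 28, 28, 29, 29, 29, 29, 29, 29]
0.05 [126, 127, 127, 126, 127, 126, 126, 125, 124, 123, 123, 125, 127, 127, 123, 115, 104, 90, 76, 63, 50, 40, 33, 29, 27, 26, 25, 25, 25, 25, 27, 28, 31]
0.06 [127, 126, 126, 126, 126, 126, 125, 124, 123, 124, 125, 128, 130, 130, 127, 118, 107, 94, 80, 67, 57, 49, 48, 49, 53, 56, 59, 63, 66, 68, 70, 70, 71]
0.07 [126, 126, 126, 126, 126, 126, 125, 123, 120, 118, 118, 121, 126, 128, 127, 121, 109, 96, 82, 70, 61, 58, 60, 64, 68, 70, 71, 72, 71, 73, 75, 79, 84]
0.075 [127, 127, 127, 127, 127, 127, 126, 125, 124, 123, 123, 124, 127, 129, 127, 121, 112, 101, 87, 75, 65, 61, 61, 66, 72, 79, 85, 89, 94, 98, 103, 108, 113]
0.08 [
[... 1005 characters left out ...]
3, 126, 115, 102, 95, 94, 101, 115, 125, 131, 135, 136, 136, 134, 134]
0.07 [133, 133, 133, 131, 129, 130, 131, 132, 132, 130, 126, 119, 112, 114, 118, 126, 135, 136, 135, 126, 115, 104, 92, 91, 91, 103, 117, 126, 132, 132, 132, 132, 132]
0.075 [132, 132, 132, 131, 130, 130, 131, 133, 131, 128, 122, 116, 113, 112, 118, 127, 134, 138, 137, 130, 120, 107, 99, 94, 99, 113, 123, 129, 133, 133, 132, 132, 132]
0.08 [129, 130, 131, 131, 129, 129, 129, 130, 130, 126, 117, 111, 111, 112, 116, 121, 126, 130, 128, 124, 115, 106, 98, 93, 101, 110, 120, 128, 130, 131, 133, 134, 133]
halfwidths -2.86 2.86
n per mm lat [-0.375] per mm z [-0.066]
halfwidths -2.87 2.87
n per mm lat [-0.377] per mm z [-0.066]
```

```bash
cat > ta.py <<'E'
from h import *
def prof(src,cam_,root,yw,us):
    g=cv2.imread(src).astype(np.float32).mean(2); y=np.radians(yw);a=np.array([np.cos(y),np.sin(y),0])
    for u in us:
        C,D=proj(cam_,[root-a*u,root-a*(u-.01)]);d=(D-C)/np.linalg.norm(D-C);n=np.array([-d[1],d[0]])
        s=np.arange(-8,8.01,.1);v=0
        for w in(-.5,0,.5):
            q=C+s[:,None]*n+w*d; v=v+cv2.remap(g,q[:,:1].astype(np.float32),q[:,1:].astype(np.float32),cv2.INTER_CUBIC)[:,0]/3
        v=cv2.GaussianBlur(v[:,None],(1,7),0)[:,0]
        m=np.abs(s)<4; i=np.where(m)[0][np.argmax(v[m])]
        gr=np.gradient(v,s); j=i+np.argmin(gr[i:i+30]); k=i-25+np.argmax(gr[i-25:i])
        print(u,'peak',s[i].round(1),'fall',s[j].round(2),gr[j].round(),'rise',s[k].round(2),gr[k].round())
for c in('side','top'):
    print(c,'A');prof(f'pics/{c}0.png',c,np.array([.6987,-.1321,.075]),5.3,(.015,.02,.025,.03,.035,.04,.045,.05))
    print(c,'B');prof(f'pics/{c}0.png',c,np.array([.664,.245,.075]),10,(.015,.02,.025,.03,.035,.04,.05,.06,.07,.08))
E
python3 ta.py
```

```text
side A
0.015 peak -1.5 fall 1.0 -25.0 rise -4.0 39.0
0.02 peak -1.5 fall 1.4 -27.0 rise -4.0 40.0
0.025 peak -1.6 fall 1.3 -27.0 rise -4.1 43.0
0.03 peak -1.5 fall 1.4 -27.0 rise -4.0 40.0
0.035 peak -1.5 fall 1.4 -28.0 rise -4.0 37.0
0.04 peak -1.5 fall 1.4 -27.0 rise -4.0 39.0
0.045 peak -1.5 fall 1.4 -27.0 rise -4.0 38.0
0.05 peak -1.4 fall 1.5 -28.0 rise -3.9 41.0
side B
0.015 peak -1.7 fall 0.1 -30.0 rise -3.3 36.0
0.02 peak -1.9 fall 0.4 -32.0 rise -2.9 13.0
0.025 peak -2.0 fall 0.6 -30.0 rise -4.5 16.0
0.03 peak -1.7 fall 0.7 -31.0 rise -3.7 36.0
0.035 peak -1.6 fall 1.1 -32.0 rise -3.3 42.0
0.04 peak -1.5 fall 1.3 -30.0 rise -3.1 39.0
0.05 peak -1.7 fall 0.7 -30.0 rise -2.4 7.0
0.06 peak -1.6 fall -0.0 -29.0 rise -2.5 7.0
0.07 peak -1.3 fall 0.5 -31.0 rise -2.3 11.0
0.08 peak -1.6 fall 0.9 -23.0 rise -2.7 4.0
top A
0.015 peak 0.2 fall 2.6 -40.0 rise -2.3 36.0
0.02 peak 0.3 fall 2.4 -35.0 rise -1.8 33.0
0.025 peak 0.2 fall 2.1 -28.0 rise -0.9 30.0
0.03 peak 0.2 fall 1.9 -30.0 rise -1.1 32.0
0.035 peak 0.2 fall 1.6 -30.0 rise -1.3 29.0
0.04 peak 0.3 fall 1.4 -24.0 rise -1.6 27.0
0.045 peak 0.3 fall 1.3 -25.0 rise -0.8 30.0
0.05 peak 0.1 fall 1.0 -26.0 rise -0.8 31.0
top B
0.015 peak -0.0 fall 2.5 -34.0 rise -2.5 40.0
0.02 peak -0.1 fall 2.3 -33.0 rise -1.9 37.0
0.025 peak -0.0 fall 2.0 -31.0 rise -2.1 28.0
0.03 peak 0.1 fall 1.6 -28.0 rise -1.4 23.0
0.035 peak 0.2 fall 1.3 -32.0 rise -1.7 24.0
0.04 peak -0.0 fall 2.0 -27.0 rise -1.1 27.0
0.05 peak 0.3 fall 2.4 -29.0 rise -0.8 27.0
0.06 peak 0.3 fall 1.9 -28.0 rise -0.7 23.0
0.07 peak 0.5 fall 2.1 -30.0 rise -0.6 19.0
0.08 peak 0.7 fall 2.4 -24.0 rise -0.4 14.0
```

```bash
python3 - <<'E'
from h import *
ims={c:[cv2.imread(f'pics/{c}0.png')] for c in('side','top')}
def pk(c,root,yw,us,dn=(1,.5)):
    g=ims[c][0].astype(np.float32).mean(2);y=np.radians(yw);a=np.array([np.cos(y),np.sin(y),0]);l=np.array([-a[1],a[0],0]);o=[]
    for u in us:
        C,D,E=proj(c,[root-a*u,root-a*(u-.01),root-a*u+l*.001]);d=(D-C)/np.linalg.norm(D-C);n=np.array([-d[1],d[0]])
        s=np.arange(-5,5.01,.1);v=0
        for w in np.arange(-1,1.1,.25):
            q=C+s[:,None]*n+w*d; v=v+cv2.remap(g,q[:,:1].astype(np.float32),q[:,1:].astype(np.float32),cv2.INTER_CUBIC)[:,0]
        i=np.argmax(np.where(np.abs(s)<3,v,0)); w=slice(max(0,i-10),i+11); p=np.polyfit(s[w],v[w],2); o.append((-p[1]/2/p[0])/((E-C)@n))
    o=np.array(o); f=np.polyfit(us,o,1); print(c,o.round(2),'lat mm at .05:',np.polyval(f,.05).round(2),'yaw add deg',np.degrees(-f[0]/1000).round(2))
uA=np.arange(.018,.05,.003);uB=np.arange(.018,.081,.004)
for c in('side','top'):
    pk(c,np.array([.6987,-.1321,.075]),5.3,uA); pk(c,np.array([.664,.245,.075]),10,uB)
# block front edge (bright top -> dark front) in top
for nm,root,yw in(('A',np.array([.6987,-.1321,.088]),5.3),('B',np.array([.664,.245,.088]),10)):
    g=cv2.imread('pics/top0.png').astype(np.float32).mean(2);y=np.radians(yw);a=np.array([np.cos(y),np.sin(y),0]);l=np.array([-a[1],a[0],0]);pts=[]
    for w in list(np.arange(-.045,-.013,.003))+list(np.arange(.015,.048,.003)):
        S=np.arange(-.02,.02,.0005);q=proj('top',[root+l*w+a*k for k in S]).astype(np.float32)
        v=cv2.GaussianBlur(cv2.remap(g,q[:,:1],q[:,1:],cv2.INTER_CUBIC),(1,9),0)[:,0]; pts.append((w,S[np.argmax(np.gradient(v))]))
    pts=np.array(pts);f=np.polyfit(pts[:,0],pts[:,1],1);res=pts[:,1]-np.polyval(f,pts[:,0]);k=abs(res)<.002
    f=np.polyfit(pts[k,0],pts[k,1],1);print(nm,'edge yaw add',np.degrees(-f[0]).round(2),'pos',f[1].round(4),k.sum(),len(k))
E
```

```text
side [3.58 3.57 3.6  3.62 3.51 3.46 3.54 3.5  3.49 3.49 3.37] lat mm at .05: 3.42 yaw add deg 0.34
side [6.61 7.44 7.03 6.28 5.79 5.46 5.39 5.71 6.25 6.17 6.09 6.01 5.36 5.05
 5.14 5.68] lat mm at .05: 5.92 yaw add deg 1.4
top [-0.8  -0.73 -0.59 -0.53 -0.48 -0.47 -0.56 -0.74 -0.84 -0.79 -0.58] lat mm at .05: -0.67 yaw add deg 0.07
top [ 0.25  0.09  0.05 -0.12 -0.36 -0.23 -0.11 -0.89 -0.88 -0.89 -1.03 -1.32
 -1.22 -1.44 -1.71 -1.72] lat mm at .05: -0.79 yaw add deg 1.94
A edge yaw add 0.51 pos 0.0005 22 22
B edge yaw add 1.67 pos -0.0004 22 22
```

```bash
python3 - <<'E'
from h import *
tgt((.507,.2147,.088),11.3)
E
```

```text
t 10.4 pos [0.5064 0.2174 0.1415] yaw 10.05 w 0.044 F [ 0.52 -0.37 -1.22]
shift [1.000e-03 1.090e-01 2.141e+00] turn [-0.    -0.014 -0.25 ]
```

Call:
carry_out(commands=[[[160,0,0.11,0.6,0,0,-0.25],[160,0,0.11,1.2,0,0,-0.25],[160,0,0.11,1.8,0,0,-0.25],[160,0,0.11,2.15,0,0,-0.25],[160,0,0.11,2.15,0,0,-0.25],[160,0,0.11,2.15,0,0,-0.25],[160,0,0.11,2.15,0,0,-0.25]]])

```text
time: 11.28
ee_pos: [0.5073, 0.2149, 0.0883]
eef_rot: [0.995, 0.099, 0.001, -0.0]
ft_force: [0.0, -0.1, -1.3]
width: 0.0441
```

```bash
python3 - <<'E'
from h import *
tgt((.507,.2147,.088),11.3)
s=r.camera('side');cv2.imwrite('pics/side10.png',s)
p=r.read_state()['ee_pos']
print(bottom('pics/side10.png',p,11.3))
y=np.radians(11.4);a=np.array([np.cos(y),np.sin(y),0]);rt=np.array([.6638,.2463,.075])
ov('pics/side10.png','side',200,110,90,70,8,'pics/o10.png',capc(p,11.3)+[(rt-a*.11,11.4,.004,(0,0,255)),(rt-a*.10,11.4,.0075,(0,255,0)),(rt-a*.01,11.4,.0075,(255,0,0))])
E
```

```text
t 11.275 pos [0.5073 0.2149 0.0883] yaw 11.31 w 0.0441 F [ 0.05 -0.15 -1.33]
shift [-0.012  0.006  0.011] turn [-0.004 -0.023  0.002]
[np.float64(-0.6), np.float64(-1.2), np.float64(-0.7), np.float64(-0.8), np.float64(-0.7)]
```

View pics/o10.png

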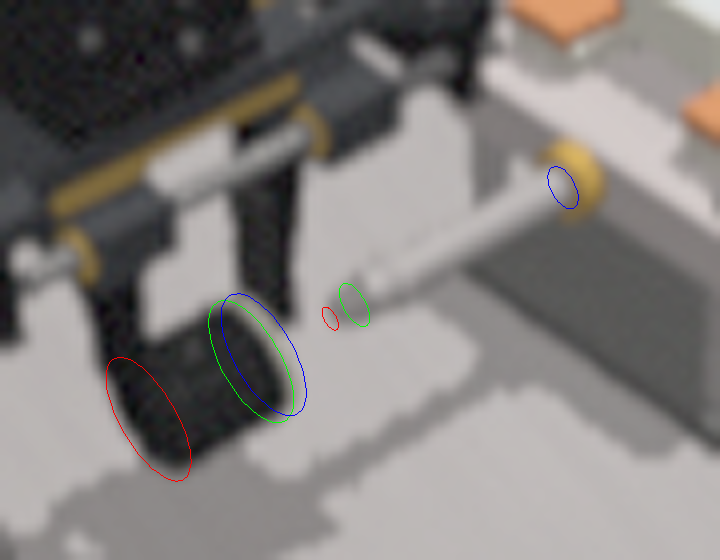

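Call:
carry_out(commands=[[[160,0.2,0,0,0,0,0],[160,0.4,0,0,0,0,0],[160,0.6,0,0,0,0,0],[160,0.8,0,0,0,0,0],[160,1.0,0,0,0,0,0],[160,1.2,0,0,0,0,0],[160,1.4,0,0,0,0,0],[160,1.4,0,0,0,0,0]]])

```text
time: 12.32
ee_pos: [0.5418, 0.2217, 0.0882]
eef_rot: [0.995, 0.098, 0.001, -0.0]
ft_force: [-0.4, -0.3, -1.8]
width: 0.0443
```

```bash
cat >> h.py <<'E'
def chk():
    s=r.read_state();p=np.array(s['ee_pos']);y=np.radians(11.4);a=np.array([np.cos(y),np.sin(y),0]);rt=np.array([.6638,.2463,.075]);l=np.array([-a[1],a[0],0])
    D=(rt-p)@a;print('D mm',round(D*1e3,2),'lat',round((p-rt)@l*1e3,2),'z',round(p[2],4));axF(11.4);tgt(rt-a*D+[0,0,.013],11.3);print('tq',np.round(s['torque'],2))
E
python3 - <<'E'
from h import *
chk()
s=r.camera('side');cv2.imwrite('pics/side11.png',s)
crop(cv2.LUT(s,lut),200,110,90,70,8,'pics/s11.png')
E
```

```text
D mm 124.41 lat 0.03 z 0.0882
F along,lat,z -0.42 -0.27 -1.78
t 12.325 pos [0.5418 0.2217 0.0882] yaw 11.3 w 0.0443 F [-0.36 -0.35 -1.78]
shift [-0.     0.001  0.009] turn [-0.002 -0.023 -0.   ]
tq [-0.09  0.02 -0.04]
```

View pics/s11.png

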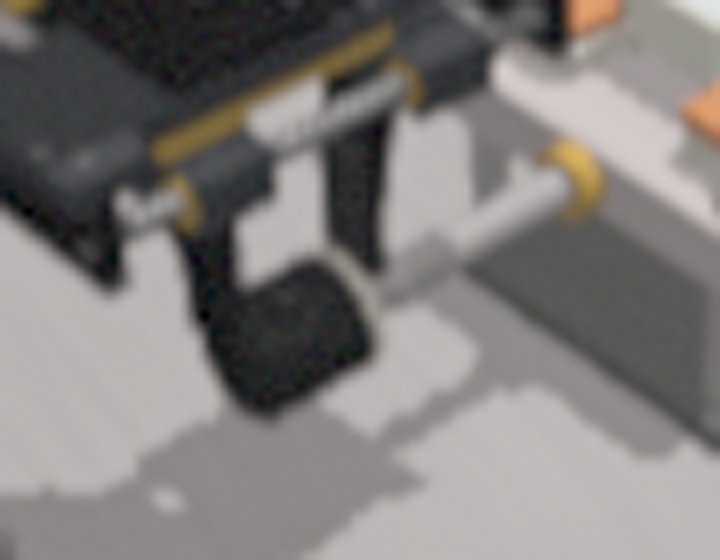

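The tube tip is inside the mouth (about pixel 247,147) and forces are near zero. Feeding on gently.

Call:
carry_out(commands=[[[160,0.12,0,0,0,0,0],[160,0.24,0,0,0,0,0],[160,0.36,0,0,0,0,0],[160,0.48,0,0,0,0,0],[160,0.48,0,0,0,0,0]]])

```text
time: 13.0
ee_pos: [0.5536, 0.2241, 0.0882]
eef_rot: [0.995, 0.098, 0.001, -0.0]
ft_force: [-0.5, -0.4, -1.5]
width: 0.0445
```

```bash
python3 -c "
from h import *
chk()"
```

```text
D mm 112.46 lat -0.02 z 0.0882
F along,lat,z -0.58 -0.34 -1.51
t 13.0 pos [0.5536 0.2241 0.0882] yaw 11.3 w 0.0445 F [-0.5  -0.45 -1.51]
shift [-0.    -0.001  0.007] turn [-0.001 -0.021 -0.001]
tq [-0.06  0.04  0.01]
```

Call:
carry_out(commands=[[[160,0.08,0,0,0,0,0],[160,0.16,0,0,0,0,0],[160,0.24,0,0,0,0,0],[160,0.24,0,0,0,0,0]]])

```text
time: 13.5
ee_pos: [0.5596, 0.2252, 0.0882]
eef_rot: [0.995, 0.098, 0.001, -0.0]
ft_force: [-0.5, -0.6, -1.5]
width: 0.0445
```

```bash
python3 -c "
from h import *
chk()"
```

```text
D mm 106.3 lat -0.13 z 0.0882
F along,lat,z -0.59 -0.48 -1.49
t 13.5 pos [0.5596 0.2252 0.0882] yaw 11.28 w 0.0445 F [-0.49 -0.58 -1.49]
shift [-0.    -0.005  0.008] turn [-0.    -0.022 -0.003]
tq [-0.11 -0.01  0.  ]
```

Call:
carry_out(commands=[[[160,0.06,0,0,0,0,0],[160,0.12,0,0,0,0,0],[160,0.18,0,0,0,0,0],[160,0.18,0,0,0,0,0]]])

```text
time: 14.0
ee_pos: [0.5642, 0.226, 0.0882]
eef_rot: [0.995, 0.098, 0.001, -0.0]
ft_force: [0.3, 0.1, -1.7]
width: 0.0443
```

```bash
python3 -c "
from h import *
chk()"
```

```text
D mm 101.67 lat -0.22 z 0.0882
F along,lat,z 0.32 0.01 -1.71
t 14.0 pos [0.5642 0.226  0.0882] yaw 11.29 w 0.0443 F [ 0.31  0.07 -1.71]
shift [-0.    -0.009  0.008] turn [ 0.001 -0.023 -0.003]
tq [-0.13 -0.08  0.02]
```

Call:
carry_out(commands=[[[160,0.04,0,0,0,0,0],[160,0.08,0,0,0,0,0],[160,0.08,0,0,0,0,0]]])

```text
time: 14.38
ee_pos: [0.5662, 0.2263, 0.0882]
eef_rot: [0.995, 0.098, 0.001, 0.0]
ft_force: [-0.5, -1.2, -1.3]
width: 0.0444
```

```bash
python3 -c "
from h import *
chk()"
```

```text
D mm 99.59 lat -0.37 z 0.0882
F along,lat,z -0.73 -1.12 -1.26
t 14.375 pos [0.5662 0.2263 0.0882] yaw 11.28 w 0.0444 F [-0.5  -1.24 -1.26]
shift [-0.    -0.015  0.008] turn [ 0.003 -0.023 -0.004]
tq [-0.26  0.04  0.02]
```

Call:
carry_out(commands=[[[160,0.05,0.01,0,0,0,0],[160,0.1,0.01,0,0,0,0],[160,0.1,0.01,0,0,0,0]]])

```text
time: 14.75
ee_pos: [0.569, 0.2264, 0.0883]
eef_rot: [0.995, 0.098, 0.001, 0.0]
ft_force: [0.2, -0.8, -0.3]
width: 0.0441
```

```bash
python3 -c "
from h import *
chk()"
```

```text
D mm 96.88 lat -0.73 z 0.0883
F along,lat,z -0.01 -0.82 -0.32
t 14.75 pos [0.569  0.2264 0.0883] yaw 11.27 w 0.0441 F [ 0.15 -0.81 -0.32]
shift [-0.    -0.029  0.011] turn [ 0.004 -0.027 -0.006]
tq [-0.32  0.02  0.04]
```

Call:
carry_out(commands=[[[160,0.05,0.01,0,0,0,0],[160,0.1,0.01,0,0,0,0],[160,0.1,0.01,0,0,0,0]]])

```text
time: 15.12
ee_pos: [0.5717, 0.2267, 0.0883]
eef_rot: [0.995, 0.098, 0.001, 0.0]
ft_force: [1.1, -0.4, 0.2]
width: 0.0444
```

```bash
python3 -c "
from h import *
chk()"
```

```text
D mm 94.13 lat -1.02 z 0.0883
F along,lat,z 0.97 -0.6 0.24
t 15.125 pos [0.5717 0.2267 0.0883] yaw 11.26 w 0.0444 F [ 1.07 -0.39  0.24]
shift [-0.    -0.041  0.013] turn [ 0.004 -0.032 -0.007]
tq [-0.29  0.12 -0.03]
```

Call:
carry_out(commands=[[[160,0.05,0,0,0,0,0],[160,0.1,0,0,0,0,0]]])

```text
time: 15.38
ee_pos: [0.5741, 0.2272, 0.0883]
eef_rot: [0.995, 0.098, 0.001, 0.0]
ft_force: [-2.3, -1.1, 0.8]
width: 0.0442
```

```bash
python3 -c "
from h import *
chk()
s=r.camera('side');cv2.imwrite('pics/side12.png',s)
crop(cv2.LUT(s,lut),200,110,90,70,8,'pics/s12.png')"
```

```text
D mm 91.67 lat -1.02 z 0.0883
F along,lat,z -2.44 -0.6 0.76
t 15.375 pos [0.5741 0.2272 0.0883] yaw 11.27 w 0.0442 F [-2.27 -1.07  0.76]
shift [-0.    -0.041  0.013] turn [ 0.004 -0.029 -0.007]
tq [-0.38  0.43  0.01]
```

View pics/s12.png

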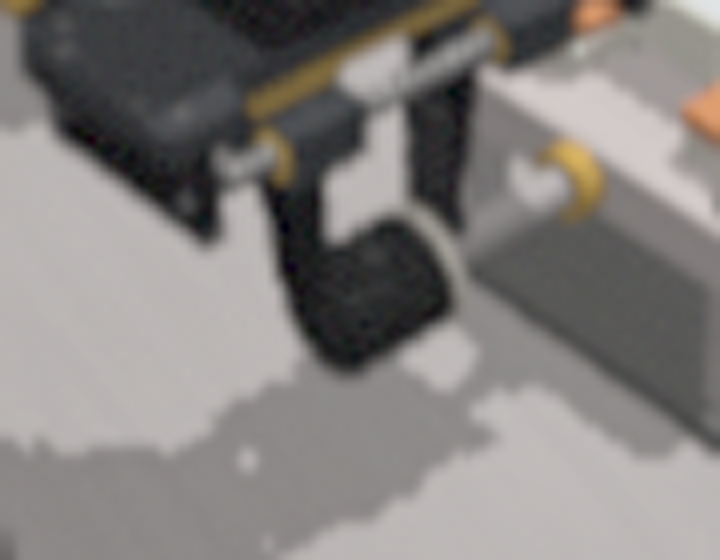

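Axial drag is starting (−2.4 N): the seal. Continuing in small steps.

Call:
carry_out(commands=[[[160,0.04,0,0,0,0,0],[160,0.08,0,0,0,0,0]]])

```text
time: 15.68
ee_pos: [0.5747, 0.2273, 0.0881]
eef_rot: [0.995, 0.098, -0.001, 0.0]
ft_force: [-10.5, -3.8, 6.1]
width: 0.0443
```

```bash
python3 -c "
from h import *
chk()"
```

```text
D mm 91.1 lat -1.01 z 0.0881
F along,lat,z -11.08 -1.61 6.13
t 15.675 pos [0.5747 0.2273 0.0881] yaw 11.27 w 0.0443 F [-10.54  -3.77   6.13]
shift [-0.    -0.041  0.003] turn [ 0.005  0.013 -0.005]
tq [-1.02  2.87 -0.03]
```

Call:
carry_out(commands=[[[160,0.04,0,0,0,0,0],[160,0.08,0,0,0,0,0]]])

```text
time: 15.92
ee_pos: [0.5748, 0.2273, 0.0878]
eef_rot: [0.995, 0.098, -0.003, 0.001]
ft_force: [-13.0, -3.7, 8.7]
width: 0.0444
```

```bash
python3 -c "
from h import *
chk()"
```

```text
D mm 91.03 lat -1.01 z 0.0878
F along,lat,z -13.47 -1.11 8.71
t 15.925 pos [0.5748 0.2273 0.0878] yaw 11.28 w 0.0444 F [-12.99  -3.75   8.71]
shift [-0.    -0.04  -0.008] turn [ 0.007  0.065 -0.003]
tq [-1.14  3.23  0.03]
```

A stop at D≈91 mm with −13 N. Before pushing any harder, I'll check in the picture whether this is the bottom.

```bash
python3 - <<'E'
from h import *
s=r.camera('side');cv2.imwrite('pics/side13.png',s)
y=np.radians(11.4);a=np.array([np.cos(y),np.sin(y),0]);rt=np.array([.6638,.2463,.075]);l=np.array([-a[1],a[0],0])
# tip: along-axis profile on actual tube line (camera bias -> shift normal)
for src in('side0','side9','top0'):
    c=src[:-1];g=cv2.imread(f'pics/{src}.png').astype(np.float32).mean(2)
    off={'side':-.85,'top':0}[c]
    S=np.arange(.092,.122,.0005);C,D=proj(c,[rt-a*.1,rt-a*.09]);d=(D-C)/np.linalg.norm(D-C);n=np.array([-d[1],d[0]])
    print(c,'px/mm along',np.linalg.norm(D-C)/10)
    for k in(-.8,0,.8):
        q=(proj(c,[rt-a*u for u in S])+n*(off+k)).astype(np.float32)
        v=cv2.remap(g,q[:,:1],q[:,1:],cv2.INTER_CUBIC)[:,0];print(k,v[::2].round().astype(int).tolist())
E
python3 - <<'E'
from h import *
p=r.read_state()['ee_pos']
y=np.radians(11.4);a=np.array([np.cos(y),np.sin(y),0]);rt=np.array([.6638,.2463,.075])
A=ov('pics/side10.png','side',205,130,45,45,8,'pics/x.png',capc((.5073,.2149,.0883),11.3))
B=ov('pics/side13.png','side',225,120,45,45,8,'pics/x.png',capc(p,11.3))
cv2.imwrite('pics/o13.png',np.hstack([A,B]))
E
```

```text
side px/mm along 0.3445635449729776
-0.8 [135, 134, 134, 133, 132, 129, 126, 122, 119, 117, 116, 112, 106, 97, 90, 88, 92, 100, 110, 117, 121, 125, 128, 128, 128, 128, 128, 127, 127, 127]
0 [132, 133, 132, 131, 129, 126, 123, 120, 117, 112, 108, 104, 99, 93, 84, 78, 80, 88, 99, 111, 121, 125, 126, 128, 129, 128, 128, 127, 127, 127]
0.8 [110, 112, 114, 112, 111, 109, 105, 102, 100, 98, 95, 89, 83, 76, 72, 70, 73, 82, 95, 107, 116, 123, 126, 127, 128, 128, 128, 128, 128, 127]
side px/mm along 0.3445635449729776
-0.8 [142, 142, 141, 141, 140, 137, 134, 130, 127, 124, 123, 120, 113, 104, 96, 94, 98, 107, 117, 124, 128, 132, 134, 135, 134, 134, 134, 134, 134, 134]
0 [138, 140, 140, 139, 137, 134, 131, 127, 123, 118, 114, 110, 104, 97, 88, 82, 83, 92, 104, 117, 128, 132, 134, 135, 135, 135, 134, 134, 134, 134]
0.8 [116, 119, 121, 120, 119, 116, 111, 108, 106, 104, 101, 95, 89, 81, 76, 74, 77, 87, 100, 112, 122, 130, 134, 135, 135, 135, 135, 134, 134, 134]
top px/mm along 0.37354695514060865
-0.8 [125, 125, 124, 121, 119, 115, 114, 113, 113, 111, 110, 111, 112, 112, 109, 106, 102, 97, 94, 94, 96, 97, 93, 87, 86, 88, 92, 96, 97, 100]
0 [141, 139, 135, 130, 127, 124, 123, 123, 122, 119, 115, 111, 109, 106, 101, 98, 92, 86, 82, 81, 84, 87, 87, 86, 86, 87, 86, 86, 89, 93]
0.8 [141, 138, 133, 128, 125, 123, 121, 121, 119, 116, 112, 108, 106, 104, 99, 93, 86, 81, 81, 83, 85, 86, 88, 90, 91, 90, 86, 84, 85, 88]
```

View pics/o13.png

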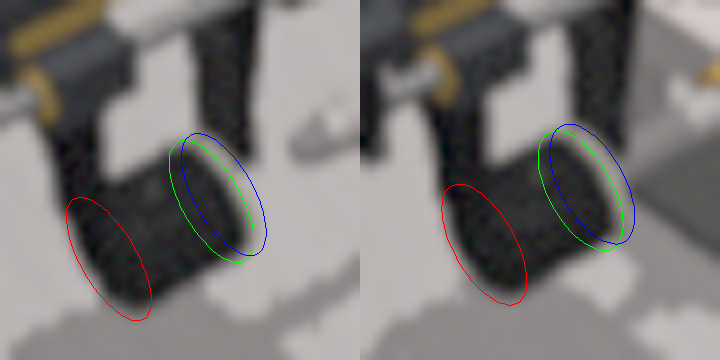

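The stop is hard, and the picture-based tip position (about 108–110 mm) agrees with home at D≈91–93. I'll relax the push, then open slowly so the ring springs out.

Call:
carry_out(commands=[[[160,0,0,0,0,0,0],[160,0,0,0,0,0,0]]])

```text
time: 16.23
ee_pos: [0.5745, 0.2273, 0.0879]
eef_rot: [0.995, 0.098, -0.003, 0.001]
ft_force: [-4.2, -2.8, 2.8]
width: 0.0444
```

```bash
python3 -c "
from h import *
chk()"
```

```text
D mm 91.25 lat -0.98 z 0.0879
F along,lat,z -4.66 -1.96 2.76
t 16.225 pos [0.5745 0.2273 0.0879] yaw 11.29 w 0.0444 F [-4.18 -2.84  2.76]
shift [-0.    -0.039 -0.004] turn [ 0.006  0.073 -0.003]
tq [-0.62  1.06  0.01]
```

Call:
carry_out(commands=[[[115,0,0,0,0,0,0],[110,0,0,0,0,0,0],[105,0,0,0,0,0,0],[95,0,0,0,0,0,0],[70,0,0,0,0,0,0],[70,0,0,0,0,0,0]]])

```text
time: 16.98
ee_pos: [0.5742, 0.2273, 0.0877]
eef_rot: [0.995, 0.098, -0.003, 0.001]
ft_force: [-0.7, 0.7, 0.1]
width: 0.0616
```

```bash
python3 - <<'E'
from h import *
chk()
s=r.camera('side');cv2.imwrite('pics/side14.png',s)
crop(cv2.LUT(s,lut),215,110,70,60,10,'pics/s14.png')
E
```

```text
D mm 91.54 lat -0.88 z 0.0877
F along,lat,z -0.51 0.84 0.06
t 16.975 pos [0.5742 0.2273 0.0877] yaw 11.29 w 0.0616 F [-0.67  0.73  0.06]
shift [-0.    -0.035 -0.012] turn [ 0.006  0.08  -0.001]
tq [-0.08  0.02 -0.03]
```

View pics/s14.png

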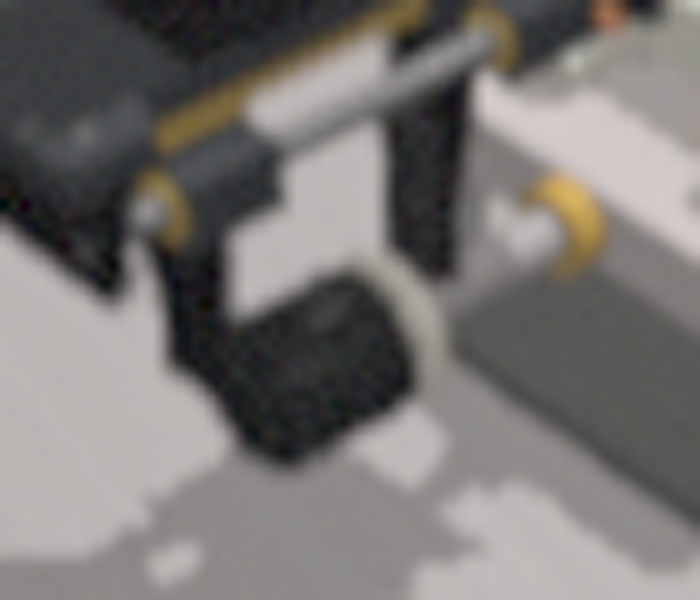

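The ring has sprung out: a white band with a gap at the mouth, about pixel (256,141). Opening wide and lifting straight up, then inspecting.

Call:
carry_out(commands=[[[20,0,0,0,0,0,0],[0,0,0,-0.3,0,0,0],[0,0,0,-1.0,0,0,0],[0,0,0,-2.5,0,0,0],[0,-1.5,0,-4.0,0,0,0],[0,-3.5,0,-5.0,0,0,0],[0,-5,1,-5.5,0,0,0],[0,-5,3,-5.5,0,0,0],[0,-5,5,-5.5,0,0,0],[0,-5,5,-5.5,0,0,0]]])

```text
time: 18.27
ee_pos: [0.478, 0.0764, 0.2279]
eef_rot: [0.995, 0.095, -0.002, 0.0]
ft_force: [-0.2, 0.4, 0.2]
width: 0.087
```

```bash
python3 - <<'E'
from h import *
s=r.camera('side');t=r.camera('top');cv2.imwrite('pics/side15.png',s);cv2.imwrite('pics/top15.png',t)
st=r.read_state();print(st['time'],st['ee_pos'],st['ft_force'])
a=cv2.resize(cv2.LUT(s,lut)[110:170,220:290],None,fx=7,fy=7,interpolation=2);b=cv2.resize(cv2.LUT(t,lut)[150:210,165:205],None,fx=7,fy=7,interpolation=2)
cv2.imwrite('pics/f15.png',np.hstack([a,b]))
E
```

```text
18.375 [0.47734508 0.08044372 0.2272055 ] [0.84473814 0.98397603 0.56090314]
```

View pics/f15.png

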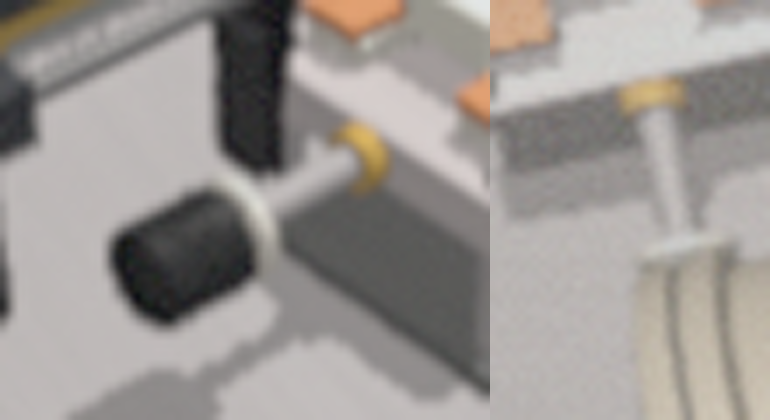

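View pics/top15.png

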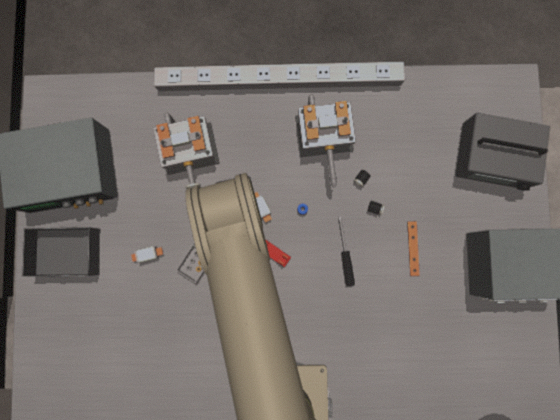

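The side view shows the cap level on tube b with its ring out. I'll move the arm aside for an unobstructed check.

Call:
carry_out(commands=[[[0,0,2,0,0,0,0],[0,-0.5,4,0,0,0,0],[0,-1,6,0,0,0,0],[0,-1,7,0,0,0,0],[0,-1,7,0,0,0,0],[0,-1,7,0,0,0,0]]])

```text
time: 19.12
ee_pos: [0.4871, -0.0943, 0.2274]
eef_rot: [0.995, 0.099, -0.003, -0.0]
ft_force: [0.2, 0.5, -0.7]
width: 0.087
```

```bash
python3 - <<'E'
from h import *
s=r.camera('side');t=r.camera('top');cv2.imwrite('pics/side16.png',s);cv2.imwrite('pics/top16.png',t)
a=cv2.resize(cv2.LUT(s,lut)[110:170,220:290],None,fx=6,fy=6,interpolation=2);b=cv2.resize(cv2.LUT(t,lut)[150:210,165:225],None,fx=6,fy=6,interpolation=2)
cv2.imwrite('pics/f16.png',np.hstack([a,b]))
# ring/body profile along the axis, tube a at start vs tube b now
def pr(src,rt,yw,lat=0):
    c='top';g=cv2.imread(src).astype(np.float32).mean(2);y=np.radians(yw);a=np.array([np.cos(y),np.sin(y),0]);l=np.array([-a[1],a[0],0]);S=np.arange(0,.13,.0005);v=0
    for w in np.arange(-.014,.0141,.002):
        if abs(w)<.009: continue
        q=proj(c,[np.array(rt)-a*u+l*w for u in S]).astype(np.float32);v=v+cv2.remap(g,q[:,:1],q[:,1:],cv2.INTER_CUBIC)[:,0]
    v=cv2.GaussianBlur(v[:,None]/6,(1,9),0)[:,0];gr=np.gradient(v,S*1e3);k=(S>.04)
    Sk=S[k]*1e3;gk=gr[k]; i=np.argmin(gk); j=np.argmax(np.where(Sk<Sk[i],gk,-99)); m=np.argmax(np.where(Sk>Sk[i]+15,gk,-99))
    print(src,'ring rise',Sk[j],'ring/body fall',Sk[i],'back',Sk[m])
pr('pics/top0.png',(.6987+.0005,-.1321,.075),5.3);pr('pics/top16.png',(.6638-.0004,.2463,.075),11.4)
E
```

```text
pics/top0.png ring rise 63.0 ring/body fall 74.5 back 118.00000000000001
pics/top16.png ring rise 59.00000000000001 ring/body fall 66.0 back 115.5
```

View pics/f16.png

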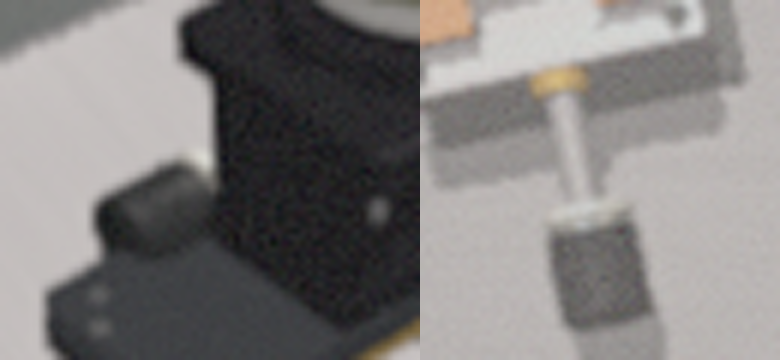

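```bash
python3 - <<'E'
from h import *
t0=cv2.imread('pics/top0.png');t1=cv2.imread('pics/top16.png');s0=cv2.imread('pics/side0.png');s1=cv2.imread('pics/side15.png');s9=cv2.imread('pics/side9.png')
f=lambda im,x,y:cv2.resize(cv2.LUT(im,lut)[y:y+40,x:x+40],None,fx=6.5,fy=6.5,interpolation=2)
cv2.imwrite('pics/cmp.png',np.vstack([np.hstack([f(t0,314,158),f(t1,173,172),f(s9,205,115)]),np.hstack([f(s0,328,215),f(s1,230,125),f(s9,205,120)])]))
def pr(src,c,rt,yw,ws,z):
    g=cv2.imread(src).astype(np.float32).mean(2);y=np.radians(yw);a=np.array([np.cos(y),np.sin(y),0]);l=np.array([-a[1],a[0],0]);S=np.arange(.05,.125,.002);v=0
    for w in ws:
        q=proj(c,[np.array(rt)-a*u+l*w+[0,0,z] for u in S]).astype(np.float32);v=v+cv2.remap(g,q[:,:1],q[:,1:],cv2.INTER_CUBIC)[:,0]/len(ws)
    print(src,v.round().astype(int).tolist())
for ws in((-.012,-.010),(.010,.012)):
    pr('pics/top0.png','top',(.6992,-.1321,.075),5.3,ws,.017);pr('pics/top16.png','top',(.6634,.2463,.075),11.4,ws,.017)
E
```

```text
pics/top0.png [134, 131, 126, 129, 133, 134, 133, 137, 146, 148, 138, 117, 101, 85, 55, 36, 34, 40, 40, 40, 38, 37, 39, 41, 40, 39, 39, 40, 38, 37, 37, 37, 37, 40, 54, 85, 117, 134]
pics/top16.png [90, 89, 89, 90, 90, 96, 115, 137, 146, 133, 123, 113, 87, 55, 42, 46, 41, 40, 43, 44, 45, 44, 44, 42, 43, 43, 41, 42, 41, 40, 40, 39, 33, 37, 52, 73, 87, 89]
pics/top0.png [84, 87, 92, 99, 102, 103, 104, 106, 123, 140, 137, 118, 99, 85, 64, 40, 31, 38, 45, 41, 39, 39, 38, 40, 42, 42, 41, 41, 42, 42, 42, 43, 38, 34, 42, 54, 75, 88]
pics/top16.png [133, 134, 135, 135, 134, 132, 133, 140, 140, 122, 97, 78, 61, 47, 39, 36, 36, 35, 37, 40, 43, 42, 38, 38, 38, 42, 44, 40, 39, 38, 40, 36, 43, 63, 84, 95, 101, 102]
```

View pics/cmp.png

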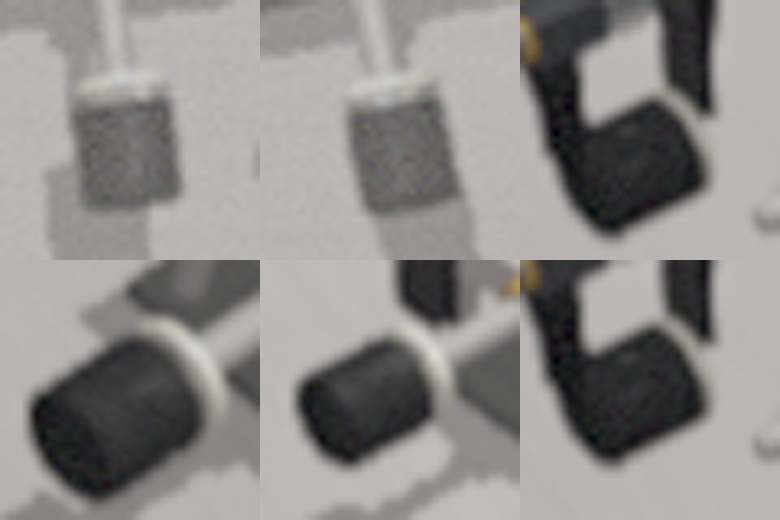

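The ring looks sprung out, but the view is too coarse to rule out a 1–2 mm shortfall. I'll test it by pushing gently on the centre of the back face with closed fingers, at axis height so there's no couple.

```bash
python3 - <<'E'
from h import *
tgt((.512,.2148,.20),11.3)
E
```

```text
t 19.225 pos [ 0.487  -0.0944  0.2273] yaw 11.36 w 0.0868 F [-0.08  0.21  1.56]
shift [  3.422 -11.928   1.081] turn [-0.008  0.065  0.013]
```

Call:
carry_out(commands=[[[255,0.4,-1.5,0.1,0,0,0],[255,0.8,-3,0.2,0,0,0],[255,1.2,-4.5,0.3,0,0,0],[255,1.6,-6,0.5,0,0,0],[255,2.1,-7.5,0.6,0,0,0],[255,2.6,-9,0.8,0,0,0],[255,3.0,-10.5,1.0,0,0,0],[255,3.4,-11.9,1.1,0,0.07,0],[255,3.4,-11.9,1.1,0,0.07,0],[255,3.4,-11.9,1.1,0,0.07,0]]], grip_force=20)

```text
time: 20.48
ee_pos: [0.5113, 0.214, 0.1995]
eef_rot: [0.995, 0.099, 0.0, -0.0]
ft_force: [0.3, -1.0, -0.1]
width: 0.0016
```

```bash
python3 - <<'E'
from h import *
tgt((.512,.2148,.062),11.3)
E
```

```text
t 20.475 pos [0.5113 0.214  0.1995] yaw 11.41 w 0.0016 F [ 0.34 -1.   -0.14]
shift [ 0.033 -0.024  5.499] turn [-0.003 -0.002  0.021]
```

Call:
carry_out(commands=[[[255,0,0,1.2,0,0,0],[255,0,0,2.4,0,0,0],[255,0,0,3.6,0,0,0],[255,0,0,4.8,0,0,0],[255,0,0,5.5,0,0,0],[255,0,0,5.5,0,0,0],[255,0,0,5.5,0,0,0]]])

```text
time: 21.35
ee_pos: [0.512, 0.2141, 0.0631]
eef_rot: [0.995, 0.099, 0.001, -0.0]
ft_force: [0.2, -0.8, 0.2]
width: 0.0005
```

```bash
python3 - <<'E'
from h import *
chk()
E
```

```text
D mm 155.12 lat -1.55 z 0.0631
F along,lat,z 0.07 -0.88 0.23
t 21.35 pos [0.512  0.2141 0.0631] yaw 11.38 w 0.0005 F [ 0.24 -0.84  0.23]
shift [ 0.002 -0.063 -0.994] turn [-0.01  -0.019  0.017]
tq [-0.02  0.03  0.04]
```

Call:
carry_out(commands=[[[255,0.2,0,0,0,0,0],[255,0.4,0,0,0,0,0],[255,0.6,0,0,0,0,0],[255,0.75,0,0,0,0,0],[255,0.85,0,0,0,0,0],[255,0.9,0,0,0,0,0],[255,0.9,0,0,0,0,0]]])

```text
time: 22.22
ee_pos: [0.5341, 0.2186, 0.0631]
eef_rot: [0.995, 0.099, 0.001, -0.0]
ft_force: [0.0, -0.5, 0.2]
width: 0.0004
```

```bash
python3 - <<'E'
from h import *
chk()
s=r.camera('side');cv2.imwrite('pics/side17.png',s)
crop(cv2.LUT(s,lut),210,110,80,65,9,'pics/s17.png')
E
```

```text
D mm 132.64 lat -1.56 z 0.0631
F along,lat,z -0.05 -0.48 0.15
t 22.225 pos [0.5341 0.2186 0.0631] yaw 11.39 w 0.0004 F [ 0.05 -0.48  0.15]
shift [ 0.002 -0.063 -0.995] turn [-0.009 -0.017  0.017]
tq [-0.07  0.04  0.03]
```

View pics/s17.png

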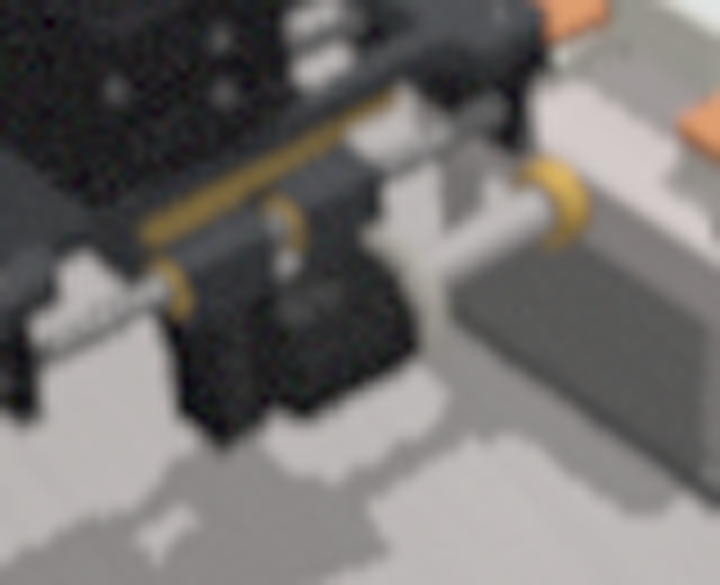

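Closed fingers are just behind the back face (fingers about pixel 235,155). Pressing in 1.25 mm steps.

Call:
carry_out(commands=[[[255,0.05,0,0,0,0,0],[255,0.1,0,0,0,0,0],[255,0.1,0,0,0,0,0]]])

```text
time: 22.65
ee_pos: [0.5366, 0.219, 0.0631]
eef_rot: [0.995, 0.099, 0.001, -0.0]
ft_force: [0.8, -0.2, 0.3]
width: 0.0008
```

```bash
python3 -c "
from h import *
chk()"
```

```text
D mm 130.12 lat -1.59 z 0.0631
F along,lat,z 0.78 -0.38 0.25
t 22.65 pos [0.5366 0.219  0.0631] yaw 11.38 w 0.0008 F [ 0.84 -0.22  0.25]
shift [ 0.002 -0.064 -0.994] turn [-0.009 -0.018  0.016]
tq [-0.06  0.02 -0.05]
```

Call:
carry_out(commands=[[[255,0.04,0,0,0,0,0],[255,0.08,0,0,0,0,0],[255,0.08,0,0,0,0,0]]])

```text
time: 23.02
ee_pos: [0.5386, 0.2194, 0.0632]
eef_rot: [0.995, 0.099, 0.001, -0.0]
ft_force: [0.4, 0.1, 0.0]
width: 0.0006
```

```bash
python3 -c "
from h import *
chk()"
```

```text
D mm 128.02 lat -1.58 z 0.0632
F along,lat,z 0.42 0.03 0.01
t 23.025 pos [0.5386 0.2194 0.0632] yaw 11.38 w 0.0006 F [0.41 0.12 0.01]
shift [ 0.002 -0.064 -0.993] turn [-0.008 -0.019  0.016]
tq [-0.13  0.03 -0.06]
```

Call:
carry_out(commands=[[[255,0.04,0,0,0,0,0],[255,0.08,0,0,0,0,0]]])

```text
time: 23.28
ee_pos: [0.5406, 0.2199, 0.0632]
eef_rot: [0.995, 0.099, 0.001, -0.0]
ft_force: [-0.3, -0.1, 0.6]
width: 0.0002
```

```bash
python3 -c "
from h import *
chk()"
```

```text
D mm 125.97 lat -1.55 z 0.0632
F along,lat,z -0.35 -0.03 0.6
t 23.275 pos [0.5406 0.2199 0.0632] yaw 11.38 w 0.0002 F [-0.33 -0.1   0.6 ]
shift [ 0.002 -0.063 -0.994] turn [-0.009 -0.019  0.017]
tq [-0.06  0.04 -0.03]
```

Call:
carry_out(commands=[[[255,0.04,0,0,0,0,0],[255,0.08,0,0,0,0,0]]])

```text
time: 23.52
ee_pos: [0.5419, 0.2202, 0.0631]
eef_rot: [0.995, 0.099, -0.0, -0.0]
ft_force: [-7.3, -1.7, 4.2]
width: 0.0003
```

```bash
python3 -c "
from h import *
chk()"
```

```text
D mm 124.61 lat -1.52 z 0.0631
F along,lat,z -7.47 -0.24 4.23
t 23.525 pos [0.5419 0.2202 0.0631] yaw 11.39 w 0.0003 F [-7.28 -1.71  4.23]
shift [ 0.    -0.061 -0.998] turn [-0.009 -0.     0.018]
tq [-0.41  1.38 -0.02]
```

Call:
carry_out(commands=[[[255,0.04,0,0,0,0,0],[255,0.06,0,0,0,0,0]]])

```text
time: 23.78
ee_pos: [0.542, 0.2202, 0.063]
eef_rot: [0.995, 0.099, -0.002, -0.0]
ft_force: [-11.0, -2.5, 10.0]
width: 0.0009
```

```bash
python3 -c "
from h import *
chk()"
```

```text
D mm 124.56 lat -1.47 z 0.063
F along,lat,z -11.31 -0.31 9.97
t 23.775 pos [0.542  0.2202 0.063 ] yaw 11.4 w 0.0009 F [-11.03  -2.54   9.97]
shift [-0.003 -0.06  -1.001] turn [-0.01   0.038  0.019]
tq [-0.56  2.11  0.02]
```

Solid: 0.05 mm of movement at 11 N, well above the seal drag, so the cap is against the bottom. Backing off and lifting clear.

Call:
carry_out(commands=[[[255,-0.3,0,0,0,0,0],[255,-1,0,0,0,0,0],[255,-2,0,-0.5,0,0,0],[255,-2,0,-2,0,0,0],[255,-2,0,-4,0,0,0],[255,-2,0,-6,0,0,0],[255,-2,2,-6,0,0,0],[255,-2,4,-6,0,0,0],[255,-2,6,-6,0,0,0],[255,-2.5,8,-6,0,0,0],[255,-3,10,-6,0,0,0],[255,-3,11,-6,0,0,0]]])

```text
time: 25.28
ee_pos: [0.5227, -0.0676, 0.2133]
eef_rot: [0.995, 0.097, -0.001, -0.0]
ft_force: [-0.3, 1.3, -1.0]
width: 0.0004
```

Call:
carry_out(commands=[[[255,-0.5,1,0,0,0,0],[255,-0.5,1,0,0,0,0],[255,-0.5,1,0,0,0,0]]])

```text
time: 25.65
ee_pos: [0.5155, -0.0938, 0.2133]
eef_rot: [0.995, 0.098, -0.001, -0.001]
ft_force: [-0.2, 0.6, 0.2]
width: 0.0003
```

```bash
python3 - <<'E'
from h import *
s=r.camera('side');t=r.camera('top');cv2.imwrite('pics/side18.png',s);cv2.imwrite('pics/top18.png',t)
st=r.read_state();print(st['time'],st['ee_pos'],st['ft_force'])
a=cv2.resize(cv2.LUT(s,lut)[110:170,220:290],None,fx=6,fy=6,interpolation=2);b=cv2.resize(cv2.LUT(t,lut)[150:210,165:225],None,fx=6,fy=6,interpolation=2)
cv2.imwrite('pics/f18.png',np.hstack([a,b]))
E
```

```text
25.75 [ 0.51556079 -0.0933368   0.21322982] [-0.64313769  0.42778706  0.95316241]
```

View pics/f18.png

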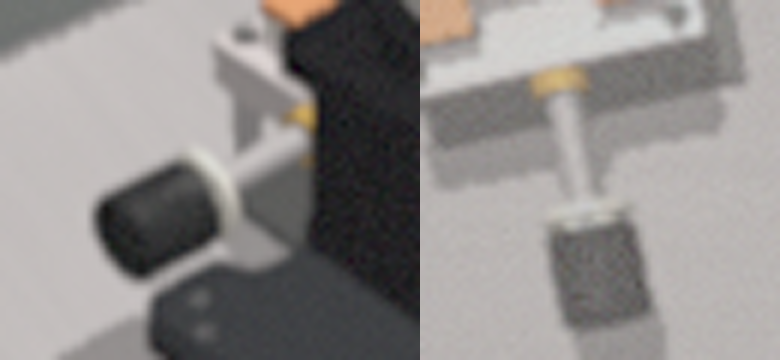

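View pics/top18.png

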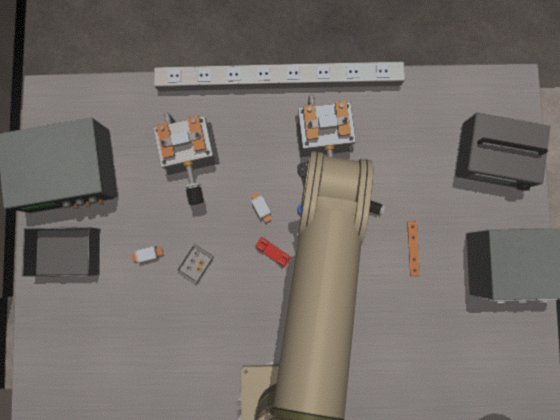

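The cap sits level and in line on tube b (top about (195,195)) with its ring standing out. The other objects in view are where they were, and the gripper is in free air. Handing in.

```bash
python3 -c "
from bench import r
print(r.close_job())"
```

```text
the job is handed in; nothing more can be done
None
```

The stop end is on tube b, pushed to a hard stop with its collet ring sprung back out, and the job is handed in at about 26 s; no verdict was reported. I squeezed the ring fully in on tube a (44.5 mm between the fingers), drew the piece off with wrist forces under about 2 N, and carried it over. I then fed it onto tube b by feel.

**What the last checks showed:**
- **Fully home:** it came to a hard stop about 88.5 mm from the tube's foot by the arm's own reading. After release, an 11 N push on the back face moved it only 0.05 mm. The highest axial wrist reading on tube b was about 13.5 N; I did not measure the contact force between cap and tube itself.
- **In line and locked:** the pictures show it level on the tube with the ring standing out. I did not do a pull test on the lock.
- **Left alone:** the gripper ended in free air, and the loose things still visible showed no shift. The arm hid the spacer and one small cap in the last top picture; both looked unmoved earlier.

**What disagreed:**
- **Ring and body edges:** in the coarse top view the ring band measured 2–3 mm narrower than at the start, while the overall length matched. The push test settled that the piece is home, but ring travel was judged by eye only.
- **Seal drag:** the 3–5 N was barely visible on the force readings before the stop.
- **Side camera:** it carried a steady offset of about 0.85 pixel, which I allowed for when lining up with tube b.

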